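# Torque the condenser arm's clamp bolt with a click wrench

## Task

Tighten the square-headed clamp bolt of the microscope's condenser arm with the click wrench: fit the wrench's square socket fully down over the bolt head, turn it clockwise (seen from above) until the bolt is tight and the wrench's breakaway joint trips, and stop there, well before the joint is bent to its end stop. Then lift the wrench off and lay it flat across the two rubber pads of its rest, as it lay before. Leave everything else on the bench where it is.

Things in the scene. Friction and masses are not known exactly. Their poses are not given: they have to be found in the camera images.
- stage: Black stage plate, 240 x 150 mm, top 25 mm above the bench, fixed, left or right on the bench. Origin: on the bench under the bolt's axis; x along the condenser arm, z up. The arm (64 mm wide round the bolt, top 43 mm above the bench) leads to a round lens 84 mm wide, top 84 mm above the bench, 120 mm from the bolt. On the robot's side and beside the bolt all is free above 43 mm.
- bolt_top (a point): Centre of the top face of the clamp bolt's head: plain steel, square, 24 mm across flats, 16 mm high (the top 4 mm taper to 16 mm square), on a round steel boss 44 mm wide whose top is 55 mm above the bench; this point is 71 mm above the bench. x and y axes are square to the flats and turn with the head, z up.
- clamp (a joint): Bite of the clamp under the bolt, rad: 0 as long as the bolt is loose, 0.1 (hard stop) once it is tight; more than 0.05 counts as tight. It says nothing of how far the bolt still has to turn: that is 0.4 to 0.8 rad (clockwise from above), against a drag of about 0.2 N m, then 0.4, then hard. Undoing the bolt slackens it again. The bolt does not sink as it turns.
- wrench_socket (a point): Centre of the socket's mouth, on the wrench's underside. The head is a steel block 40 x 40 x 26 mm high with a square hole 27 mm wide right through (1.5 mm clearance per side on the bolt, 0.13 rad of play each way). Fully seated, this point is 16 mm below bolt_top, on the bolt's axis. x, y axes square to the hole, z up; straight, the handle runs along -x. The wrench weighs about 0.32 kg.
- wrench_grip (a point): Grasp point amid the wrench's handle, 95 mm from the socket's axis, 18 mm above the wrench's underside, near its centre of mass. The handle is a black bar 18 mm wide, 20 mm high, from 60 to 165 mm from the socket's axis; then comes a pommel 26 mm wide, to 190 mm. x axis along the handle towards the socket, z up.
- click (a joint): The wrench's breakaway joint, rad: the handle swings clockwise (from above) round the socket's axis, relative to the head. 0 = straight (hard stop the other way). Rigid up to about 0.6 N m about that axis, then it trips: it gives way at that torque, to an end stop at 0.35. Tripped beyond 0.08, forced beyond 0.27. It stays bent where left; leave it so.
- rest_mid (a point): Point on the fixed wrench rest under wrench_grip when the wrench lies centrally, level with the pad tops, 26 mm above the bench. x axis along the rest towards the head's pad, z up. The pads are black rubber, 60 mm along x, 65 mm wide, centred 95 mm to +x and 83 mm to -x; between them fingers have room down to 6 mm above the bench. The wrench starts here; the rest may be left or right.
- objective_mid (a point): Bystander: steel objective lens, 28 mm diameter, 36 mm high, standing on the stage plate; this point is half-way up it.
- eyepiece_mid (a point): Bystander: black eyepiece, 34 mm diameter, 45 mm high, standing on the bench in the middle; this point is half-way up it.
- oil_bottle_mid (a point): Bystander: small closed amber bottle, 36 mm diameter, 70 mm high; this point is half-way up it.
- slide_box_mid (a point): Bystander: closed grey slide box 100 x 80 x 35 mm; this point is half-way up it.
- dish_mid (a point): Bystander: small glass dish, 52 mm diameter, 14 mm high, far in the middle; this point is half-way up it.
- screwdriver_mid (a point): Bystander: grey-handled screwdriver 140 mm long lying crosswise near the robot; this point is on its origin.
Things that resemble listed ones, but are neither listed nor needed, are in the scene too. What is shaped like the part that bears wrench_socket but blue or green is not meant.

How it is judged:
By the outcome, as a careful person would: the job done as asked, in the order asked, and still so for the second after the job is handed in, with the robot touching nothing.
It also fails if it takes over 70 s, if anything falls off the work surface, if the arm or the gripper's body presses on something with over 40 N, if the wrist force passes 120 N, or if a joint passes its speed limit or range.

## Robot

A 6-joint arm with a two-finger parallel gripper is mounted at the origin on the work surface. World frame = base frame: x ahead of the robot, y to its left, z up, the work surface at z = 0. Lengths are in m, angles in degrees, forces in N, time in s.
With the tool pointing down it reaches from about 0.35 to 0.8 m from the base axis. Payload 7.3 kg.
Tool frame: the origin (TCP) lies midway between the tips of the shut fingers; the grasp point (between the pads) lies 19 mm behind it; x points along the fingers, z is the direction in which the jaws open and shut, and the axes are right-handed (so a half turn about x gives the same grasp; the last joint's range is limited). The gripper opens to 85 mm and grips with 20 to 120 N. Pads are 22 mm wide; open, the fingers measure 114 mm over their backs; the gripper's body (76 mm by 85 mm) begins 54 mm behind the grasp point. The pads swing forward as they close: fully open they stand 13 mm farther back than shut.
Start: joints at [60.103, 19.595, 87.324, -0, 73.075, -8.365], TCP at [0.193, 0.488, 0.231] pointing down, gripper open.
Joint ranges: [-145.02, 145.02], [-44.19, 115.74], [2.07, 154.8], [-57.11, 237.11], [16.16, 152.29], [-177.93, 177.93]. Speed limits (degrees/s): [147.25, 147.25, 180, 180, 180, 180].

## Interface

Orientations are given as a 3x3 rotation matrix whose columns are the frame's x, y, z axes.
In Python, from bench import observe, camera, job_done gives the robot as it stands.
- The arm moves only by the tool send_rows, never from a script. Its argument "increments" is a list that holds one entry, the list of rows, each a list of 7 numbers: the shift along the tool's x, y, z in cm, then the turn, a rotation vector about the tool's x, y, z in rad, then the closure, from 0 (fully open) to 1 (shut). In form: [[[x, y, z, wx, wy, wz, gripper], ...]]. A call has 1 to 5 rows; each row shifts and turns the commanded pose from where the row before left it, along the tool's axes as they then stand; what a row does not reach is not made up. A row lasts 1/12 s, in which the tool goes at most 41.7 mm and 7.16 degrees, less where a joint would pass 70% of its speed; a pose out of reach is approached as far as the arm can. A call is refused whole if a number of a shift passes 4.17 or a number of a turn 0.125, either way. A call with a gripper value outside its range is refused whole. The fingers move at their own pace and stop on an object; "newtons" is the grip in N (left out, the last holds). Time passes only in rows, so rows that do not move let the fingers close. It gives the time, the measured TCP pose, the force and the opening at its end, in the units of the state.
- observe(): the state, without advancing time (a new reading comes with each control period).
- camera(name): name is "scene" or "top" or "wrist"; returns a dict with "color" (400x640x3 uint8, blue, green, red), "K" (3x3 intrinsics, pixels), "k1" (the pictures are not rectified: a ray, as slopes to the right and down, at radius r is drawn at 1 + k1 r^2 times it, then the intrinsics apply), "camera_from_world" (4x4, takes a point from world to camera coordinates). Camera axes: x right, y up, looking along -z (the intrinsics and any distortion apply to the point x, -y, -z); pixel columns grow to the right and rows downward; lengths in m; the calibration is good to about 2 mm. A picture is of the moment at which its call begins. There is no depth.
- job_done(): hands the job in, once; it reports no verdict.
The state is a dict: "time": time; "joint_pos": joint angles; "joint_vel": joint speeds; "joint_efforts": joint torques, N m; "eef_pos": TCP position; "tcp_rot": TCP orientation; "wrist_force": force on the tool from outside, world axes, zero at the start; "torque": the same for the moment, N m; "finger_gap": finger opening in m.
Only numpy, scipy, OpenCV 4.12 (cv2) and the standard library are available. Lean on these libraries where they do the work, as an engineer would, in place of code of your own. Each camera call takes 0.05 s, during which the arm holds its last target.

## Working session

There is one attempt and no reset: what is moved stays moved. The work goes in short steps, Python scripts to look and compute and a tool call to move; the robot and the scene stay as the last step left them, time stands still between calls to the robot, and variables do not carry over. Pictures are saved under pics/ and viewed, and the job is handed in when it is done.

Besides the shell and the picture viewer there is one more tool, called by a JSON object that holds its "op" and its "data", one argument or row to a line. send_rows: Moves the arm, as the interface text tells. Its arguments: {"type":"object","properties":{"increments":{"type":"array"},"newtons":{"type":"number"}},"required":["increments"]}

```bash
mkdir -p pics; ls
python3 - <<'E'
from bench import observe, camera
import cv2
s=observe(); print(s)
for n in ["scene","top","wrist"]:
    c=camera(n); cv2.imwrite(f"pics/{n}0.png",c["color"]); print(n,c["K"],c["k1"],c["camera_from_world"])
E
```

```text
pics
{'time': 0.0, 'joint_pos': array([ 6.01028401e+01,  1.96358104e+01,  8.73778562e+01, -5.43580367e-05,
        7.30738539e+01, -8.36616370e+00]), 'joint_vel': array([-0.13191188, -0.00850191,  0.0258722 , -0.02409889,  0.00272285,
       -0.00598382]), 'joint_efforts': array([-8.87642727e-04, -4.33664203e+01, -2.46016145e+01, -1.81697123e-04,
        7.87804252e-03,  1.63484134e-05]), 'eef_pos': array([0.19246309, 0.48801816, 0.23062781]), 'tcp_rot': array([[-7.60597219e-04, -9.30219178e-01,  3.67003683e-01],
       [-1.32469176e-03,  3.67004404e-01,  9.30218261e-01],
       [-9.99998833e-01,  2.21354666e-04, -1.51139621e-03]]), 'wrist_force': array([-0.26248607, -0.46623341, -0.21943633]), 'torque': array([-0.02307714,  0.02295232,  0.01278471]), 'finger_gap': 0.08548179415589435}
scene [[377.37077865   0.         319.74094361]
 [  0.         377.37077865 204.26099769]
 [  0.           0.           1.        ]] 0.027488552163636125 [[ 5.07199739e-01  8.61827250e-01 -1.48870632e-03 -2.87278675e-01]
 [-5.20326000e-01  3.07596660e-01  7.96646188e-01  2.12951876e-01]
 [ 6.87029314e-
[... 200 characters left out ...]
855767]
 [  0.           0.           1.        ]] -0.01655109162001289 [[-0.00324499 -0.9999728   0.00662394  0.01270753]
 [ 0.99800554 -0.00282087  0.06306334 -0.50744746]
 [-0.06304294  0.00681537  0.99798754 -1.1822567 ]
 [ 0.          0.          0.          1.        ]]
wrist [[303.0144035    0.         319.76980001]
 [  0.         303.0144035  201.21342147]
 [  0.           0.           1.        ]] -0.008200392694724038 [[ 3.67633757e-01  9.29970650e-01  1.08203867e-04 -5.25299010e-01]
 [-8.85598750e-01  3.50128270e-01 -3.05163970e-01  3.87179182e-02]
 [-2.83831420e-01  1.12092751e-01  9.52299816e-01 -3.80901830e-01]
 [ 0.00000000e+00  0.00000000e+00  0.00000000e+00  1.00000000e+00]]
```

View pics/scene0.png

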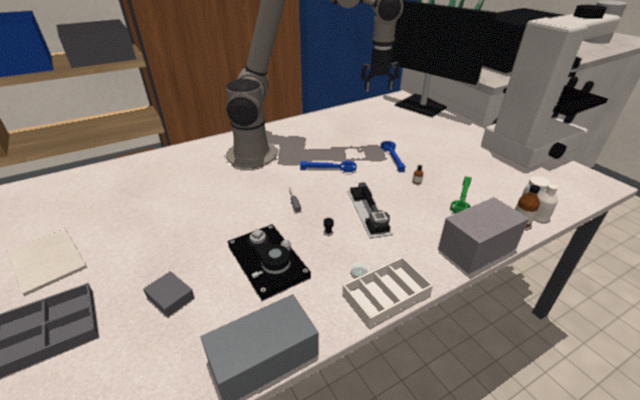

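View pics/top0.png

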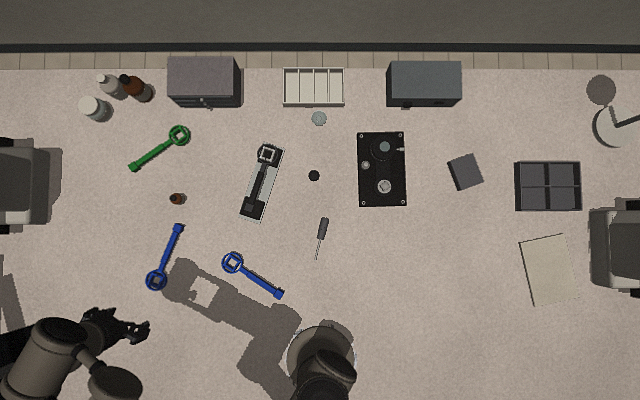

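View pics/wrist0.png

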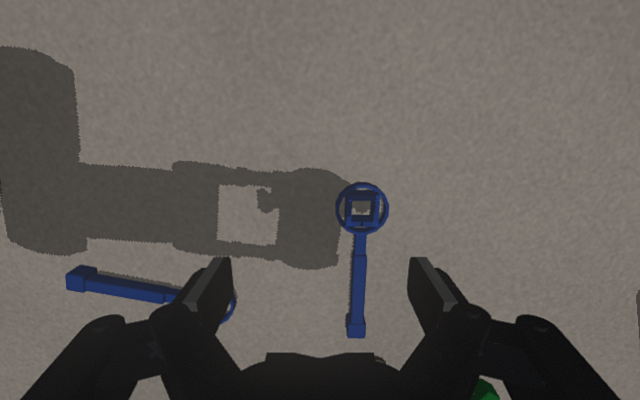

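Wrench-like things in the top view: blue (165,258), blue (252,275), green (160,148), and the black/steel one on a rest (262,180). The last one fits the description. Next I'll take close crops.

```bash
cat > h.py <<'E'
import numpy as np, cv2
from bench import observe, camera
def crop(c,x0,y0,x1,y1,s,name):
    im=c["color"][y0:y1,x0:x1]; im=cv2.resize(im,None,fx=s,fy=s,interpolation=cv2.INTER_CUBIC)
    im=im.copy()
    for x in range((x0//10+1)*10,x1,10):
        cv2.line(im,((x-x0)*s,0),((x-x0)*s,6 if x%50 else 16),(0,0,255),1)
        if x%20==0: cv2.putText(im,str(x),((x-x0)*s-10,26),0,.35,(0,0,255),1)
    for y in range((y0//10+1)*10,y1,10):
        cv2.line(im,(0,(y-y0)*s),(6 if y%50 else 16,(y-y0)*s),(0,0,255),1)
        if y%20==0: cv2.putText(im,str(y),(18,(y-y0)*s+4),0,.35,(0,0,255),1)
    cv2.imwrite("pics/"+name,im)
def ray(c,uv):
    K=c["K"];d=np.array([(uv[0]-K[0,2])/K[0,0],(uv[1]-K[1,2])/K[1,1]])
    u=d.copy()
    for _ in range(20): u=d/(1+c["k1"]*(u@u))
    T=c["camera_from_world"];R=T[:3,:3]
    return -R.T@T[:3,3], R.T@np.array([u[0],-u[1],-1.])
def atz(c,uv,z):
    o,d=ray(c,uv); return o+d*(z-o[2])/d[2]
def tri(obs):
    A=np.zeros((3,3));b=np.zeros(3);L=[]
    for c,uv in obs:
        o,d=ray(c,uv);d=d/np.linalg.norm(d);P=np.eye(3)-np.outer(d,d);A+=P;b+=P@o;L.append((P,o))
    p=np.linalg.solve(A,b);return p,[np.linalg.norm(P@(p-o))*1000 for P,o in L]
def proj(c,p):
    T=c["camera_from_world"];q=T[:3,:3]@np.asarray(p)+T[:3,3];u=np.array([q[0],-q[1]])/-q[2]
    u=u*(1+c["k1"]*(u@u));K=c["K"];return np.array([K[0,0]*u[0]+K[0,2],K[1,1]*u[1]+K[1,2]])
E
python3 - <<'E'
from h import *
c=camera("top");crop(c,230,130,330,230,6,"t1.png");crop(c,340,120,440,215,6,"t2.png")
c=camera("scene");crop(c,330,170,410,245,7,"s1.png");crop(c,220,215,320,300,7,"s2.png")
E
```

```text
(no output)
```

View pics/t1.png

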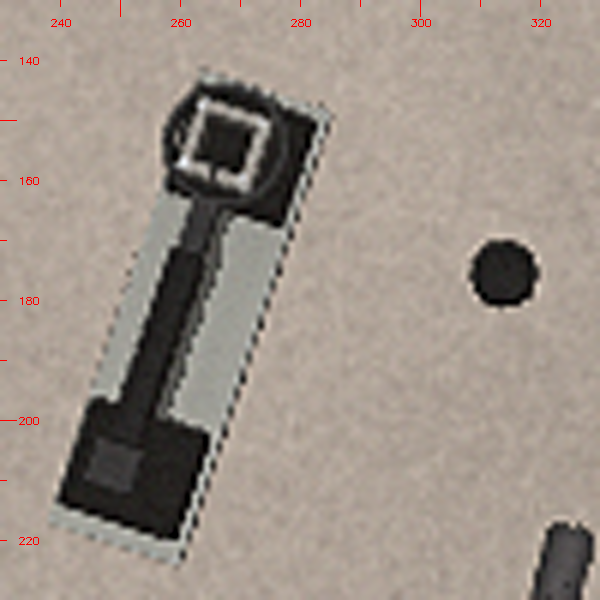

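View pics/t2.png

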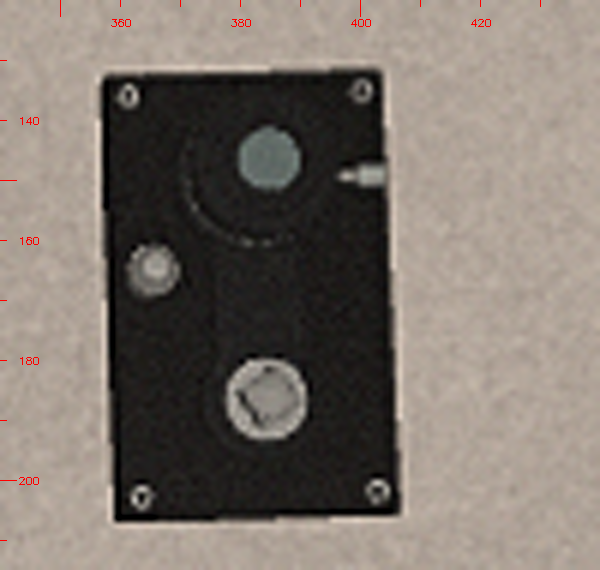

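View pics/s1.png

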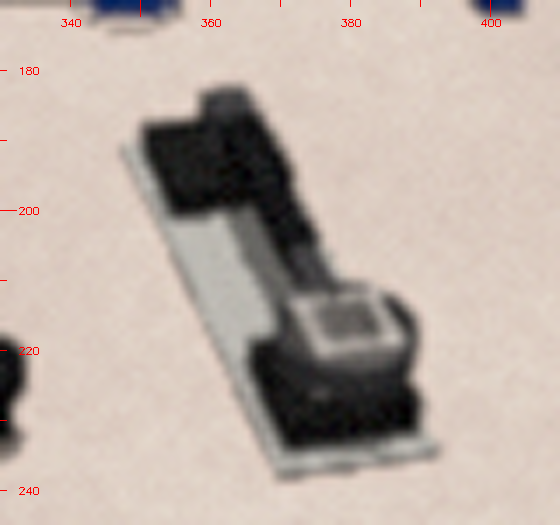

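View pics/s2.png

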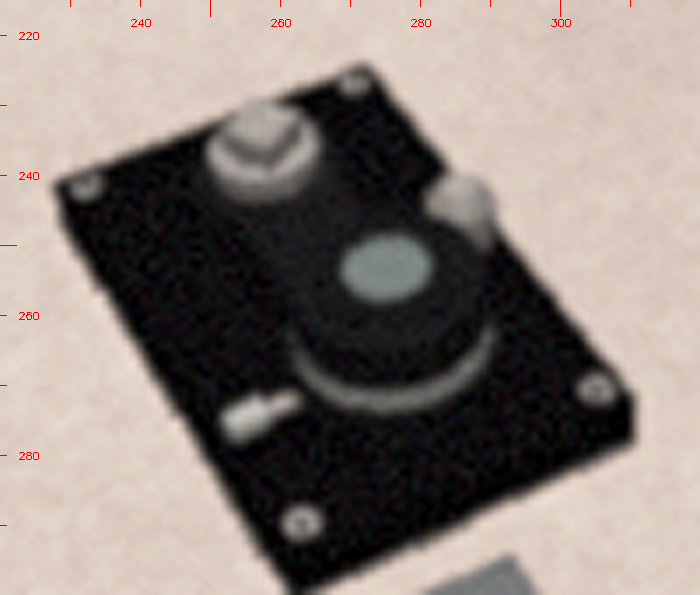

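Run:
```python
from h import *
t=camera("top");s=camera("scene")
for n,a,b in [("socket top",(267.3,154),(379.5,215.5)),("pommel",(249,207.3),(362,184)),("bolt",(384.7,186),(257,233)),("lens",(384.7,146.5),(275,253))]:
    print(n,*tri([(t,a),(s,b)]))
print(atz(t,(384.7,186),.071),atz(t,(267.3,154),.052),atz(t,(249,207.3),.048),atz(t,(384.7,146.5),.084))
r=[atz(t,u,.02)[:2] for u in [(264,143),(285,149.5),(261,223),(239,215)]];print(r)
```

```text
socket top [0.65000235 0.16646443 0.0487371 ] [np.float64(0.8863987505689422), np.float64(0.8863987505688289)]
pommel [0.48163442 0.22128369 0.0505542 ] [np.float64(0.28848589709802175), np.float64(0.28848589709800265)]
bolt [ 0.5462989  -0.19967857  0.06200931] [np.float64(0.4394177282254461), np.float64(0.43941772822548436)]
lens [ 0.66625628 -0.19736861  0.08177393] [np.float64(0.8883520417875789), np.float64(0.8883520417876951)]
[ 0.54523114 -0.19837022  0.071     ] [0.64889214 0.16529902 0.052     ] [0.4818948  0.22197931 0.048     ] [ 0.66542694 -0.1977521   0.084     ]
[array([0.69080718, 0.18018682]), array([0.66940958, 0.11231291]), array([0.4329351 , 0.18823819]), array([0.45860779, 0.25855594])]
```

{"op": "send_rows", "data": {
  "increments": [
    [[0,-3.7,-1.15,0,0,0,0],[0,-3.7,-1.15,0,0,0,0],[0,-3.7,-1.15,0,0,0,0],[0,-3.7,-1.15,0,0,0,0],[0,-3.7,-1.15,0,0,0,0]]
  ]
}}

```text
time: 0.77
eef_pos: [0.3447, 0.3658, 0.2314]
tcp_rot: [[0.0, -0.93, 0.366], [0.0, 0.366, 0.93], [-1.0, -0.0, 0.0]]
wrist_force: [-0.6, 0.1, -0.4]
finger_gap: 0.0853
```

{"op": "send_rows", "data": {
  "increments": [
    [[0,-3.7,-1.15,0,0,0,0],[0,-3.7,-1.15,0,0,0,0],[0,-3.7,-1.15,0,0,0,0],[0,-3.7,-1.15,0,0,0,0],[0,-3.7,-1.15,0,0,0,0]]
  ]
}}

```text
time: 1.18
eef_pos: [0.4959, 0.2441, 0.2314]
tcp_rot: [[0.0, -0.93, 0.367], [0.0, 0.367, 0.93], [-1.0, -0.0, 0.0]]
wrist_force: [0.1, 0.4, -0.1]
finger_gap: 0.0853
```

```bash
cat >> h.py <<'E'
def delta(p,yaw=None):
    """shift in tool axes (cm) to world p; turn about tool x to bring tool z heading to yaw deg"""
    s=observe();R=s["tcp_rot"];d=R.T@(np.asarray(p)-s["eef_pos"])*100
    y=np.degrees(np.arctan2(R[1,2],R[0,2]));print("t",round(s["time"],2),"pos",s["eef_pos"].round(4),"zhead",y.round(2),"down",R[:,0].round(3),"F",s["wrist_force"].round(1),"M",s["torque"].round(2),"gap",round(s["finger_gap"],4))
    print("delta cm",d.round(2),"turn x",None if yaw is None else -np.radians((yaw-y+90)%180-90).round(3))
    return s
E
python3 - <<'E'
from h import *
delta([0.559,0.195,0.2],71.9)
E
```

```text
t 1.18 pos [0.4959 0.2441 0.2314] zhead 68.46 down [ 0.  0. -1.] F [ 0.1  0.4 -0.1] M [ 0.04 -0.04  0.02] gap 0.0853
delta cm [ 3.14 -7.67 -2.25] turn x -0.06
```

{"op": "send_rows", "data": {
  "increments": [
    [[1,-3.7,-1.1,-0.06,0,0,0],[1,-3.2,-0.7,0,0,0,0],[1,0,0,0,0,0,0],[0,0,0,0,0,0,0]]
  ]
}}

```text
time: 1.52
eef_pos: [0.5531, 0.2037, 0.1985]
tcp_rot: [[-0.005, -0.95, 0.313], [-0.001, 0.313, 0.95], [-1.0, 0.004, -0.002]]
wrist_force: [0.0, -0.0, -0.2]
finger_gap: 0.0852
```

Run:
```python
from h import *
delta([0.559,0.195,0.2],71.9)
c=camera("wrist");cv2.imwrite("pics/w1.png",c["color"]);
print(proj(c,[.559,.195,.044]),proj(c,[.65,.1655,.052]))
```

```text
t 1.52 pos [0.5531 0.2037 0.1985] zhead 71.73 down [-0.005 -0.001 -1.   ] F [ 0.  -0.  -0.2] M [0.09 0.07 0.01] gap 0.0852
delta cm [-0.15 -0.83 -0.64] turn x -0.003
[313.02196291 193.96142117] [313.98006758 279.7933363 ]
```

View pics/w1.png

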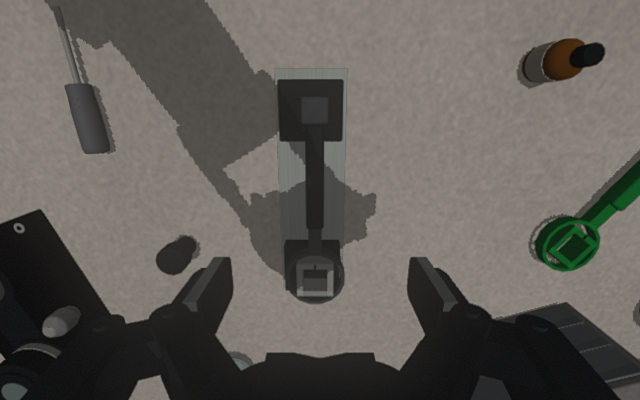

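The picture shows the black and steel wrench on its rest: socket at (315,280), pommel at (314,110), handle centred at about x 315. These match the predicted (314,280). I'll enlarge it to check.

Run:
```python
from h import *
c=camera("wrist");crop(c,265,60,365,310,3,"w1c.png")
im=cv2.imread("pics/w1c.png");im=cv2.convertScaleAbs(im,alpha=1.8,beta=20);cv2.imwrite("pics/w1c.png",im[:600] if im.shape[0]<=750 else im)
crop(c,280,220,350,310,8,"w1d.png");im=cv2.imread("pics/w1d.png")[:600];cv2.imwrite("pics/w1d.png",cv2.convertScaleAbs(im,alpha=1.8,beta=20))
```

```text
(no output)
```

View pics/w1c.png

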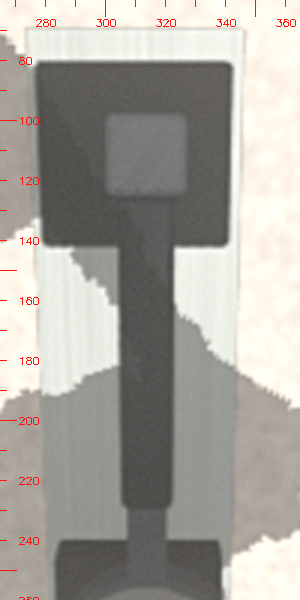

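View pics/w1d.png

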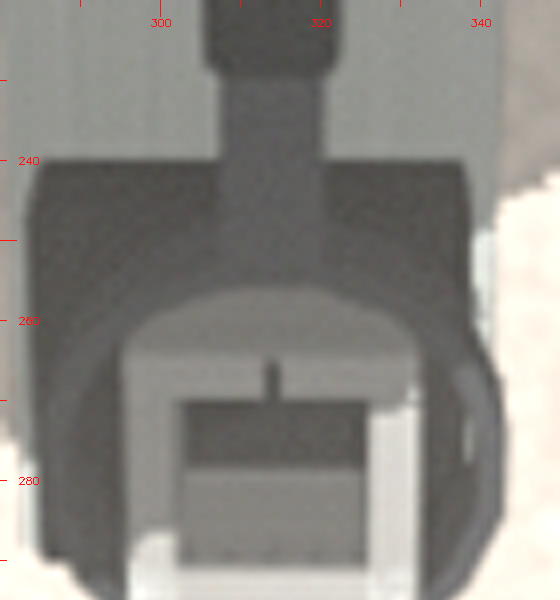

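Run:
```python
from h import *
t=camera("top");s=camera("scene");w=camera("wrist")
a=tri([(t,(267.3,154)),(s,(379.5,215.5)),(w,(314.2,280.5))]);b=tri([(t,(249,207.3)),(s,(362,184)),(w,(313.6,111))])
print(a,b)
d=a[0]-b[0];print(np.linalg.norm(d),np.degrees(np.arctan2(d[1],d[0])))
p=atz(w,(314.2,280.5),.052);q=atz(w,(313.6,111),.050);d=p-q;print(p,q,np.linalg.norm(d),np.degrees(np.arctan2(d[1],d[0])))
u=d/np.linalg.norm(d);g=p-.095*u;print(g)
delta([g[0],g[1],.10],np.degrees(np.arctan2(d[1],d[0]))+90)
```

```text
(array([0.65165202, 0.16641262, 0.05085814]), [np.float64(2.6614896197931515), np.float64(0.6835645987862037), np.float64(2.845995259009348)]) (array([0.48153619, 0.22251644, 0.04968945]), [np.float64(0.8694310658384067), np.float64(1.2071887484179091), np.float64(1.7619598264048335)])
0.17913235078531387 -18.252437715724884
[0.65389215 0.16774791 0.052     ] [0.48205927 0.224205   0.05      ] 0.18088101914533036 -18.188357273490354
[0.56364429 0.19739957 0.05094959]
t 1.77 pos [0.5527 0.2063 0.2024] zhead 72.0 down [ 0.001  0.001 -1.   ] F [ 0.6  0.2 -0.3] M [ 0.01 -0.02 -0.03] gap 0.0855
delta cm [10.24 -1.3  -0.52] turn x 0.003
```

{"op": "send_rows", "data": {
  "increments": [
    [[3,-1.2,-0.64,0,0,0,0],[4,0,0,0,0,0,0],[4,0,0,0,0,0,0],[4,0,0,0,0,0,0],[2,0,0,0,0,0,0]]
  ]
}}

```text
time: 2.18
eef_pos: [0.56, 0.1958, 0.0278]
tcp_rot: [[-0.005, -0.951, 0.309], [-0.001, 0.309, 0.951], [-1.0, 0.004, -0.002]]
wrist_force: [-0.3, 0.0, -1.1]
finger_gap: 0.0855
```

{"op": "send_rows", "data": {
  "increments": [
    [[0.5,0,0,0,0,0,0],[0,0,0,0,0,0,0]]
  ]
}}

```text
time: 2.35
eef_pos: [0.5618, 0.196, 0.0258]
tcp_rot: [[-0.002, -0.951, 0.309], [-0.0, 0.309, 0.951], [-1.0, 0.002, -0.001]]
wrist_force: [-0.2, 0.5, 0.5]
finger_gap: 0.0856
```

Run:
```python
from h import *
delta([.562,.1965,.025],71.8)
c=camera("wrist");cv2.imwrite("pics/w2.png",c["color"])
```

```text
t 2.35 pos [0.5618 0.196  0.0258] zhead 71.97 down [-0.002 -0.    -1.   ] F [-0.2  0.5  0.5] M [-0.06  0.02  0.  ] gap 0.0856
delta cm [ 0.08 -0.    0.05] turn x 0.003
```

View pics/w2.png

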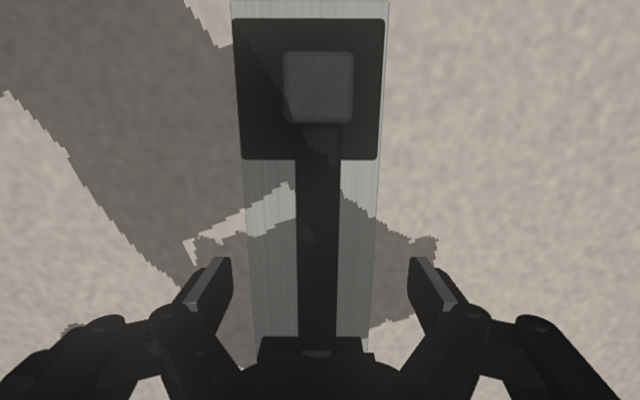

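The handle (x about 318) lies centred between the fingers (231 and 410). I'll close the gripper now.

{"op": "send_rows", "data": {
  "increments": [
    [[0,0,0,0,0,0,1],[0,0,0,0,0,0,1],[0,0,0,0,0,0,1],[0,0,0,0,0,0,1],[0,0,0,0,0,0,1]]
  ],
  "newtons": 90
}}

```text
time: 2.82
eef_pos: [0.5631, 0.1955, 0.0271]
tcp_rot: [[0.001, -0.951, 0.311], [0.0, 0.311, 0.951], [-1.0, -0.001, 0.001]]
wrist_force: [0.8, -0.2, -0.2]
finger_gap: 0.0255
```

{"op": "send_rows", "data": {
  "increments": [
    [[0,0,0,0,0,0,1],[0,0,0,0,0,0,1],[0,0,0,0,0,0,1],[0,0,0,0,0,0,1]]
  ]
}}

```text
time: 3.15
eef_pos: [0.563, 0.1954, 0.0272]
tcp_rot: [[0.001, -0.951, 0.311], [0.0, 0.311, 0.951], [-1.0, -0.001, 0.001]]
wrist_force: [-1.6, 0.1, 6.8]
finger_gap: 0.0168
```

Gripped, but the wrist camera faces the pommel. I'll regrasp half-turned so that it sees the socket and bolt. First I open and rise.

{"op": "send_rows", "data": {
  "increments": [
    [[0,0,0,0,0,0,0],[0,0,0,0,0,0,0],[0,0,0,0,0,0,0],[0,0,0,0,0,0,0],[0,0,0,0,0,0,0]]
  ]
}}

```text
time: 3.57
eef_pos: [0.5626, 0.1954, 0.0261]
tcp_rot: [[-0.0, -0.951, 0.311], [0.0, 0.311, 0.951], [-1.0, 0.0, -0.0]]
wrist_force: [-0.1, 0.2, 0.0]
finger_gap: 0.0758
```

{"op": "send_rows", "data": {
  "increments": [
    [[-2,0,0,0,0,0,0],[-4,0,0,0,0,0,0],[-4,0,0,0.12,0,0,0],[0,0,0,0.12,0,0,0],[0,0,0,0.12,0,0,0]]
  ]
}}

```text
time: 3.98
eef_pos: [0.5643, 0.1958, 0.1295]
tcp_rot: [[0.006, -0.777, 0.63], [0.001, 0.63, 0.777], [-1.0, -0.004, 0.005]]
wrist_force: [-0.5, 0.6, -0.1]
finger_gap: 0.0854
```

{"op": "send_rows", "data": {
  "increments": [
    [[0,0,0,0.12,0,0,0],[0,0,0,0.12,0,0,0],[0,0,0,0.12,0,0,0],[0,0,0,0.12,0,0,0],[0,0,0,0.12,0,0,0]]
  ]
}}

```text
time: 4.4
eef_pos: [0.5626, 0.1954, 0.1262]
tcp_rot: [[-0.0, -0.285, 0.959], [0.0, 0.959, 0.285], [-1.0, 0.0, -0.0]]
wrist_force: [0.3, 0.0, 0.2]
finger_gap: 0.0856
```

{"op": "send_rows", "data": {
  "increments": [
    [[0,0,0,0.12,0,0,0],[0,0,0,0.12,0,0,0],[0,0,0,0.12,0,0,0],[0,0,0,0.12,0,0,0],[0,0,0,0.12,0,0,0]]
  ]
}}

```text
time: 4.82
eef_pos: [0.5626, 0.1954, 0.1262]
tcp_rot: [[-0.0, 0.306, 0.952], [0.0, 0.952, -0.306], [-1.0, -0.0, -0.0]]
wrist_force: [-0.9, 0.0, 0.0]
finger_gap: 0.0854
```

{"op": "send_rows", "data": {
  "increments": [
    [[0,0,0,0.12,0,0,0],[0,0,0,0.12,0,0,0],[0,0,0,0.12,0,0,0],[0,0,0,0.12,0,0,0],[0,0,0,0.12,0,0,0]]
  ]
}}

```text
time: 5.23
eef_pos: [0.5626, 0.1954, 0.1262]
tcp_rot: [[-0.0, 0.79, 0.613], [0.0, 0.613, -0.79], [-1.0, -0.0, -0.0]]
wrist_force: [0.0, -0.6, -0.4]
finger_gap: 0.0855
```

{"op": "send_rows", "data": {
  "increments": [
    [[0,0,0,0.12,0,0,0],[0,0,0,0.12,0,0,0],[0,0,0,0.12,0,0,0],[0,0,0,0.12,0,0,0],[0,0,0,0.12,0,0,0]]
  ]
}}

```text
time: 5.65
eef_pos: [0.5626, 0.1954, 0.1262]
tcp_rot: [[-0.0, 0.998, 0.06], [0.0, 0.06, -0.998], [-1.0, -0.0, -0.0]]
wrist_force: [0.0, 0.4, 0.4]
finger_gap: 0.0854
```

{"op": "send_rows", "data": {
  "increments": [
    [[0,0,0,0.12,0,0,0],[0,0,0,0.12,0,0,0],[0,0,0,0.02,0,0,0],[0,0,0,0,0,0,0]]
  ]
}}

```text
time: 5.98
eef_pos: [0.5626, 0.1954, 0.1262]
tcp_rot: [[-0.0, 0.982, -0.191], [0.0, -0.191, -0.982], [-1.0, -0.0, 0.0]]
wrist_force: [0.5, 0.8, -0.3]
finger_gap: 0.0854
```

Run:
```python
from h import *
delta([.562,.1965,.025],-108.1)
c=camera("wrist");cv2.imwrite("pics/w3.png",c["color"])
print(c["camera_from_world"].round(3), proj(c,[.6525,.1668,.052]),proj(c,[.562,.1965,.054]))
```

```text
t 5.98 pos [0.5626 0.1954 0.1262] zhead -101.01 down [-0.  0. -1.] F [ 0.5  0.8 -0.3] M [ 0.01 -0.07 -0.02] gap 0.0854
delta cm [10.12 -0.08 -0.1 ] turn x 0.124
[[-0.192 -0.981 -0.001  0.301]
 [ 0.935 -0.182 -0.305 -0.482]
 [ 0.299 -0.06   0.952 -0.437]
 [ 0.     0.     0.     1.   ]] [337.40293797  78.94244952] [319.78317615 212.681075  ]
```

View pics/w3.png

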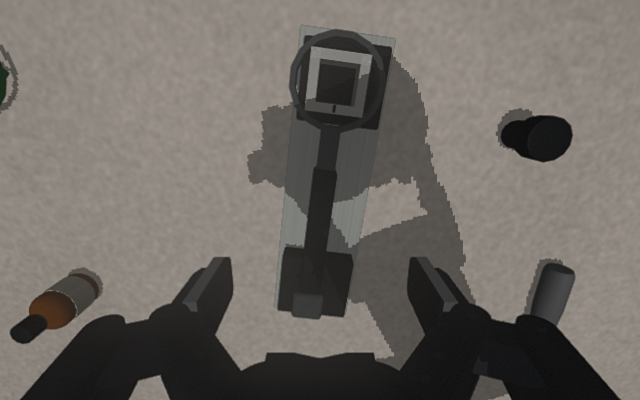

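Socket now at (338,80) against a predicted (337,79). I'll turn the last 0.12 rad, descend and grip.

{"op": "send_rows", "data": {
  "increments": [
    [[1,0,0,0.12,0,0,0],[3,0,0,0,0,0,0],[3,0,0,0,0,0,0],[2.5,0,0,0,0,0,0],[0.7,0,-0.1,0,0,0,0]]
  ]
}}

```text
time: 6.45
eef_pos: [0.5604, 0.1957, 0.0203]
tcp_rot: [[-0.007, 0.952, -0.307], [-0.001, -0.307, -0.952], [-1.0, -0.006, 0.003]]
wrist_force: [-0.8, -0.4, -0.6]
finger_gap: 0.0853
```

{"op": "send_rows", "data": {
  "increments": [
    [[0,0,0,0,0,0,0],[0,0,0,0,0,0,0]]
  ]
}}

```text
time: 6.62
eef_pos: [0.5636, 0.1966, 0.025]
tcp_rot: [[0.001, 0.951, -0.308], [0.0, -0.308, -0.951], [-1.0, 0.001, -0.0]]
wrist_force: [-0.7, 0.1, 0.5]
finger_gap: 0.0853
```

Run:
```python
from h import *
delta([.562,.1965,.025],-108.1)
c=camera("wrist");cv2.imwrite("pics/w4.png",c["color"])
```

```text
t 6.62 pos [0.5636 0.1966 0.025 ] zhead -107.93 down [ 0.001  0.    -1.   ] F [-0.7  0.1  0.5] M [ 0.04  0.03 -0.01] gap 0.0853
delta cm [ 0.   -0.15  0.05] turn x 0.003
```

View pics/w4.png

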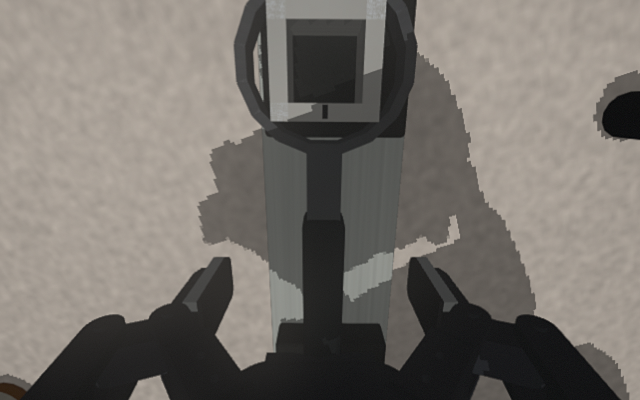

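Handle centred (x about 323 between 231 and 410), socket at (325,68) in view. I'll grip and lift.

{"op": "send_rows", "data": {
  "increments": [
    [[0,0,0,0,0,0,1],[0,0,0,0,0,0,1],[0,0,0,0,0,0,1],[0,0,0,0,0,0,1],[0,0,0,0,0,0,1]]
  ],
  "newtons": 100
}}

```text
time: 7.08
eef_pos: [0.5632, 0.1964, 0.0248]
tcp_rot: [[0.001, 0.951, -0.309], [0.0, -0.309, -0.951], [-1.0, 0.001, -0.0]]
wrist_force: [-0.2, -0.2, -0.4]
finger_gap: 0.0256
```

{"op": "send_rows", "data": {
  "increments": [
    [[0,0,0,0,0,0,1],[0,0,0,0,0,0,1],[0,0,0,0,0,0,1],[0,0,0,0,0,0,1],[0,0,0,0,0,0,1]]
  ]
}}

```text
time: 7.5
eef_pos: [0.5632, 0.1964, 0.0249]
tcp_rot: [[0.001, 0.951, -0.309], [0.0, -0.309, -0.951], [-1.0, 0.001, -0.0]]
wrist_force: [-1.8, -0.7, 6.1]
finger_gap: 0.0166
```

Run:
```python
from h import *
delta([.562,.1965,.025],-108.1)
c=camera("wrist");crop(c,240,0,420,200,4,"w5.png");cv2.imwrite("pics/w5.png",cv2.imread("pics/w5.png")[:600])
```

```text
t 7.5 pos [0.5632 0.1964 0.0249] zhead -108.0 down [ 0.001  0.    -1.   ] F [-1.8 -0.7  6.1] M [-0.05  0.25 -0.  ] gap 0.0166
delta cm [-0.01 -0.12  0.02] turn x 0.002
```

View pics/w5.png

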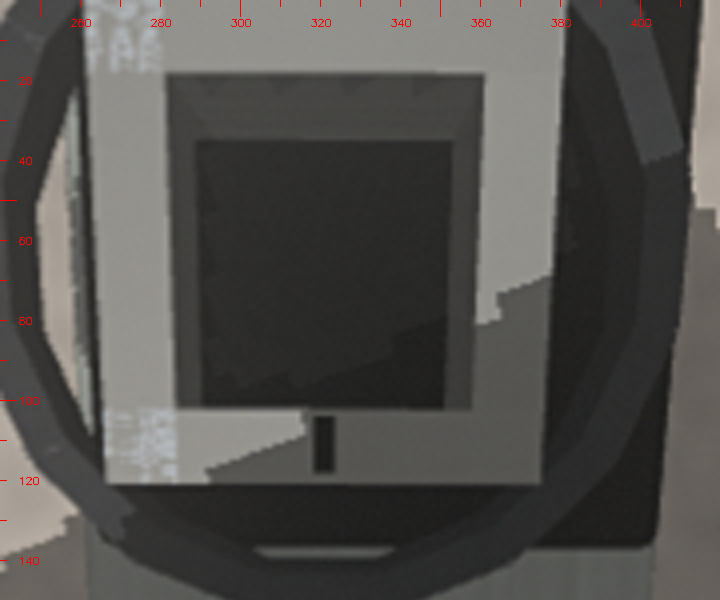

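```bash
cat >> h.py <<'E'
def wpose(c,obj,img):
    """PnP pose of object in world (T 4x4), lengths mm in obj"""
    obj=np.array(obj,float)/1000;K=c["K"];d=np.array([c["k1"],0,0,0,0.])
    ok,r,t=cv2.solvePnP(obj,np.array(img,float),K,d,flags=cv2.SOLVEPNP_SQPNP)
    ok,r,t=cv2.solvePnP(obj,np.array(img,float),K,d,r,t,True,flags=cv2.SOLVEPNP_ITERATIVE)
    pr=cv2.projectPoints(obj,r,t,K,d)[0][:,0];print("res px",(pr-img).round(1).tolist())
    T=np.eye(4);T[:3,:3]=cv2.Rodrigues(r)[0];T[:3,3]=t[:,0]
    F=np.diag([1,-1,-1,1.]);return np.linalg.inv(c["camera_from_world"])@F@T
def tcpT():
    s=observe();T=np.eye(4);T[:3,:3]=s["tcp_rot"];T[:3,3]=s["eef_pos"];return T
SOCK=[(13.5,13.5,26),(13.5,-13.5,26),(-13.5,-13.5,26),(-13.5,13.5,26),(-20,20,26),(-20,-20,26),(13.5,13.5,0),(13.5,-13.5,0)]
E
python3 - <<'E'
from h import *
c=camera("wrist")
T=wpose(c,SOCK,[(282,18.5),(361,18.5),(357.7,102),(284.3,102),(266.5,121),(375,121),(289,35.3),(353,35)])
print(T.round(4), "yaw",np.degrees(np.arctan2(T[1,0],T[0,0])))
S=np.linalg.inv(tcpT())@T;print(S.round(4)); np.save("S.npy",S)
E
```

```text
res px [[-0.6, -0.1], [0.2, 0.1], [0.3, 0.3], [-0.3, 0.2], [0.6, -0.5], [-0.2, -0.2], [-0.1, -0.1], [0.2, 0.3]]
[[ 9.502e-01  3.115e-01 -4.000e-04  6.504e-01]
 [-3.115e-01  9.502e-01 -1.100e-03  1.683e-01]
 [-0.000e+00  1.200e-03  1.000e+00  2.670e-02]
 [ 0.000e+00  0.000e+00  0.000e+00  1.000e+00]] yaw -18.15164276954122
[[ 6.00e-04 -9.00e-04 -1.00e+00 -1.70e-03]
 [ 1.00e+00  2.60e-03  6.00e-04  9.16e-02]
 [ 2.60e-03 -1.00e+00  9.00e-04 -2.00e-04]
 [ 0.00e+00  0.00e+00  0.00e+00  1.00e+00]]
```

{"op": "send_rows", "data": {
  "increments": [
    [[-1,0,0,0,0,0,1],[-3,0,0,0,0,0,1],[-4,0,0,0,0,0,1],[-4,0,0,0,0,0,1],[0,0,0,0,0,0,1]]
  ]
}}

```text
time: 8.02
eef_pos: [0.5669, 0.1973, 0.1528]
tcp_rot: [[0.014, 0.951, -0.309], [0.003, -0.309, -0.951], [-1.0, 0.012, -0.007]]
wrist_force: [3.3, 0.6, -2.3]
finger_gap: 0.0164
```

Run:
```python
from h import *
delta([.562,.1965,.145],-108.1); print(observe()["joint_pos"].round(1))
c=camera("wrist");crop(c,240,0,420,200,4,"w6.png");cv2.imwrite("pics/w6.png",cv2.imread("pics/w6.png")[:600])
```

```text
t 8.02 pos [0.5669 0.1973 0.1528] zhead -107.99 down [ 0.014  0.003 -1.   ] F [ 3.3  0.6 -2.3] M [ 0.06 -0.03 -0.03] gap 0.0164
delta cm [ 0.77 -0.45  0.24] turn x 0.002
[ 11.9  30.9  82.1   0.   66.2 119.9]
```

View pics/w6.png

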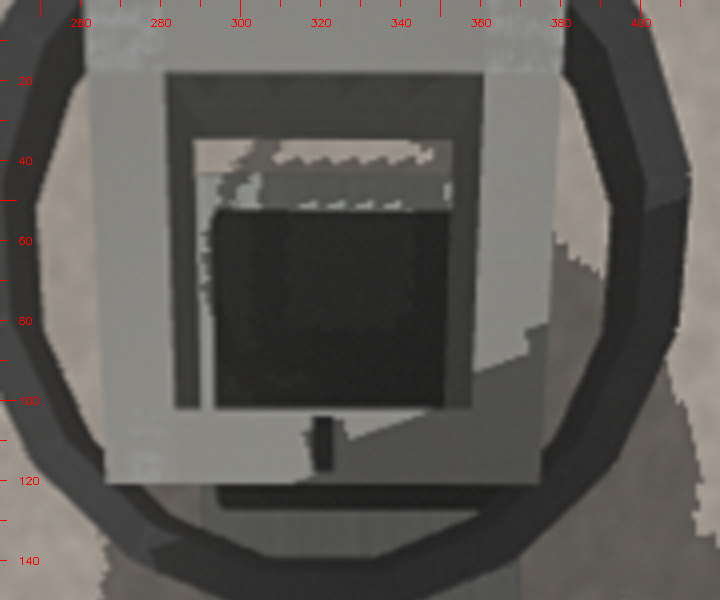

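The pose fit agrees (mouth height 26.7 mm against 26 expected), and the wrench did not slip when lifted. Next I go over to the stage.

{"op": "send_rows", "data": {
  "increments": [
    [[0,0,2,0,0,0,1],[0,0,3.8,0,0,0,1],[0,0,3.8,0,0,0,1],[0,0,3.8,0,0,0,1],[0,0,3.8,0,0,0,1]]
  ]
}}

```text
time: 8.48
eef_pos: [0.5077, 0.0317, 0.1426]
tcp_rot: [[-0.004, 0.951, -0.308], [0.0, -0.308, -0.951], [-1.0, -0.004, 0.001]]
wrist_force: [1.1, -0.4, -4.2]
finger_gap: 0.0166
```

{"op": "send_rows", "data": {
  "increments": [
    [[0,0,3.8,0,0,0,1],[0,0,3.8,0,0,0,1],[0,0,3.8,0,0,0,1],[0,0,3.8,0,0,0,1],[0,0,3.8,0,0,0,1]]
  ]
}}

```text
time: 8.9
eef_pos: [0.4491, -0.1489, 0.1429]
tcp_rot: [[-0.003, 0.951, -0.309], [0.002, -0.309, -0.951], [-1.0, -0.003, -0.001]]
wrist_force: [0.1, -0.5, -4.1]
finger_gap: 0.0165
```

{"op": "send_rows", "data": {
  "increments": [
    [[0,0,3.8,0,0,0,1],[0,0,3.8,0,0,0,1],[0,0,2.6,0,0,0,1],[0,0,0,-0.11,0,0,1],[0,0,0,-0.11,0,0,1]]
  ]
}}

```text
time: 9.32
eef_pos: [0.4179, -0.2459, 0.1426]
tcp_rot: [[-0.003, 0.996, -0.093], [0.002, -0.093, -0.996], [-1.0, -0.003, -0.002]]
wrist_force: [-0.8, 0.3, -2.9]
finger_gap: 0.0163
```

{"op": "send_rows", "data": {
  "increments": [
    [[0,0,0,-0.11,0,0,1],[0,0,0,-0.11,0,0,1],[0,0,0,-0.11,0,0,1],[0,0,0,-0.11,0,0,1],[0,0,0,0,0,0,1]]
  ]
}}

```text
time: 9.73
eef_pos: [0.4186, -0.2442, 0.1428]
tcp_rot: [[-0.003, 0.939, 0.343], [0.002, 0.343, -0.939], [-1.0, -0.002, -0.003]]
wrist_force: [-0.5, -0.0, -3.1]
finger_gap: 0.0169
```

Run:
```python
from h import *
delta([.422,-.244,.145],-70); print(observe()["joint_pos"].round(1))
c=camera("wrist");cv2.imwrite("pics/w7.png",c["color"]);print(proj(c,[.546,-.199,.071]))
```

```text
t 9.73 pos [ 0.4186 -0.2442  0.1428] zhead -69.97 down [-0.003  0.002 -1.   ] F [-0.5 -0.  -3.1] M [-0.05  0.03  0.01] gap 0.0169
delta cm [-0.22  0.32  0.1 ] turn x 0.001
[-39.3  21.  100.8   0.   58.5  30.6]
[323.75476833   7.8827002 ]
```

View pics/w7.png

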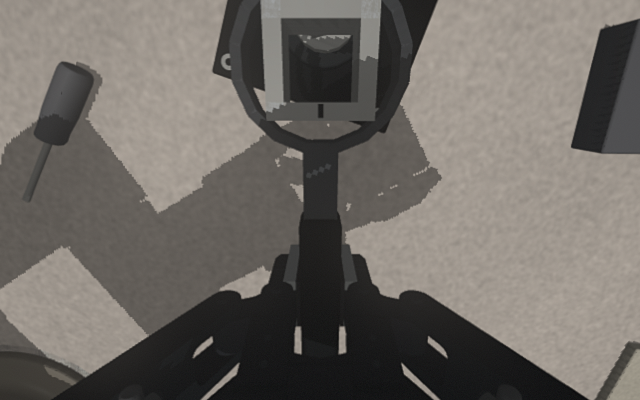

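{"op": "send_rows", "data": {
  "increments": [
    [[-1,2,-3,0,0,0,1],[-1,2,-3,0,0,0,1],[0,1,-2,0,0,0,1],[0,0,0,0,0,0,1]]
  ]
}}

```text
time: 10.12
eef_pos: [0.4392, -0.1488, 0.164]
tcp_rot: [[-0.001, 0.941, 0.338], [0.002, 0.338, -0.941], [-1.0, -0.0, -0.003]]
wrist_force: [-0.7, -0.6, -3.8]
finger_gap: 0.0164
```

Run:
```python
from h import *
c=camera("wrist");p=proj(c,[.546,-.199,.071]);print(p)
cv2.imwrite("pics/w8.png",c["color"])
x,y=map(int,p);crop(c,max(0,x-45),max(0,y-45),x+45,y+45,6,"w8c.png")
```

```text
[434.33170525  96.54221463]
```

View pics/w8.png

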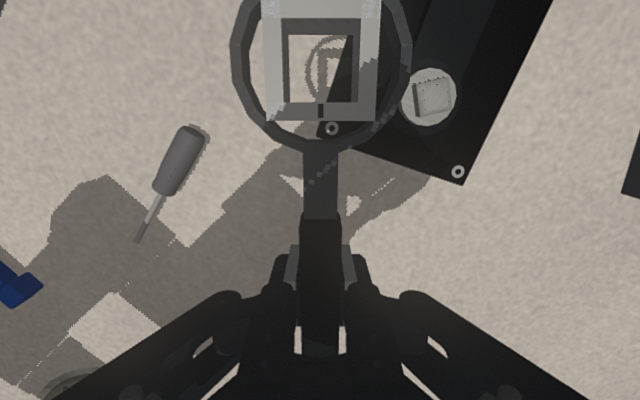

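View pics/w8c.png

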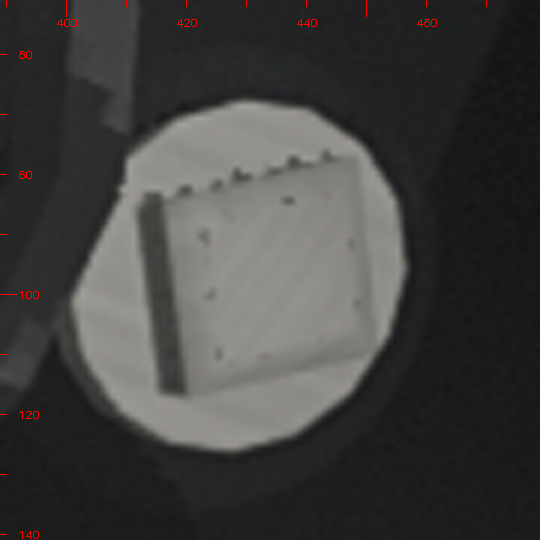

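The bolt head is at about (434,97), its square turned roughly 10° against the wrench in the image, with the shaded side face on the left. I'll solve its pose.

Run:
```python
from h import *
c=camera("wrist")
# bolt: origin bolt_top
O=[(12,12,-4),(12,-12,-4),(-12,-12,-4),(-12,12,-4),(12,12,-16),(-12,12,-16)]
I=[(417.3,84),(448.3,77),(451.2,110),(421,116.3),(412.5,84),(415.7,116.3)]
T=wpose(c,O,I);print(T.round(4),"yaw",np.degrees(np.arctan2(T[1,0],T[0,0])))
P=[atz(c,u,.067) for u in I[:4]];m=np.mean(P,0);print("center@.067",m)
for i in range(4):
    d=P[i]-P[(i+1)%4];print(np.linalg.norm(d).round(4),np.degrees(np.arctan2(d[1],d[0])).round(1)%90)
S=np.load("S.npy");W=tcpT()@S;print("socket",W[:3,3],"yaw",np.degrees(np.arctan2(W[1,0],W[0,0])))
# boss circle check z .055
B=[atz(c,u,.055) for u in [(430,67),(427,126),(457,95),(401,101)]];print(np.mean(B,0))
```

```text
res px [[0.1, -0.1], [0.6, 0.0], [0.1, -0.3], [-0.3, 0.0], [-0.4, 0.9], [-0.2, -0.6]]
[[ 0.8516 -0.524   0.0133  0.5469]
 [ 0.5241  0.8508 -0.0388 -0.2037]
 [ 0.009   0.04    0.9992  0.0677]
 [ 0.      0.      0.      1.    ]] yaw 31.60872913115287
center@.067 [ 0.54624745 -0.20237013  0.067     ]
0.023 32.0
0.0239 32.3
0.023 31.5
0.0237 32.099999999999994
socket [ 0.52538092 -0.12060708  0.16544978] yaw 19.61943547485664
[ 0.54600912 -0.20222788  0.055     ]
```

```bash
cat >> h.py <<'E'
BOLT=np.array([.5462,-.2023]);
def goal(psi,z,b=None):
    """tcp target putting socket at bolt, yaw psi deg, mouth height z"""
    b=BOLT if b is None else b
    S=np.load("S.npy");a=np.radians(psi);W=np.eye(4);W[:3,:3]=[[np.cos(a),-np.sin(a),0],[np.sin(a),np.cos(a),0],[0,0,1]];W[:3,3]=[b[0],b[1],z]
    return W@np.linalg.inv(S)
def go(psi,z,b=None):
    G=goal(psi,z,b);T=tcpT();s=observe();W=T@np.load("S.npy")
    rv=cv2.Rodrigues(T[:3,:3].T@G[:3,:3])[0][:,0]
    print("t",round(s["time"],2),"sock",W[:3,3].round(4),"psi",np.degrees(np.arctan2(W[1,0],W[0,0])).round(2),"F",s["wrist_force"].round(1),"M",s["torque"].round(2))
    print("shift cm",(T[:3,:3].T@(G[:3,3]-T[:3,3])*100).round(2),"shift in goal axes",(G[:3,:3].T@(G[:3,3]-T[:3,3])*100).round(2),"turn",rv.round(3))
E
python3 - <<'E'
from h import *
go(32,.10)
E
```

```text
t 10.22 sock [ 0.5254 -0.1206  0.1654] psi 19.62 F [-0.5  0.1 -3.1] M [ 0.    0.02 -0.02]
shift cm [ 6.55 -0.58 10.36] shift in goal axes [ 6.56 -2.8   9.98] turn [-0.216 -0.002  0.001]
```

{"op": "send_rows", "data": {
  "increments": [
    [[0,-0.1,3.4,0,0,0,1],[0,-0.2,3.4,0,0,0,1],[0,-0.28,3.56,-0.108,0,0,1],[1,0,0,-0.108,0,0,1],[2.5,0,0,0,0,0,1]]
  ]
}}

```text
time: 10.63
eef_pos: [0.4707, -0.2565, 0.1308]
tcp_rot: [[0.005, 0.846, 0.533], [-0.004, 0.533, -0.846], [-1.0, 0.002, 0.006]]
wrist_force: [0.7, -0.5, -3.5]
finger_gap: 0.0163
```

{"op": "send_rows", "data": {
  "increments": [
    [[2,0,0,0,0,0,1],[0,0,0,0,0,0,1],[0,0,0,0,0,0,1]]
  ]
}}

```text
time: 10.88
eef_pos: [0.4682, -0.2525, 0.1082]
tcp_rot: [[-0.003, 0.848, 0.531], [0.002, 0.531, -0.848], [-1.0, -0.001, -0.003]]
wrist_force: [1.4, -1.0, -3.2]
finger_gap: 0.0166
```

Run:
```python
from h import *
go(32,.10)
c=camera("wrist");crop(c,240,0,420,140,4,"w9.png")
```

```text
t 10.88 sock [ 0.5457 -0.2037  0.1097] psi 31.9 F [ 1.4 -1.  -3.2] M [-0.05 -0.    0.02]
shift cm [ 0.99  0.12 -0.07] shift in goal axes [ 0.99  0.12 -0.08] turn [-0.002 -0.004  0.002]
```

View pics/w9.png

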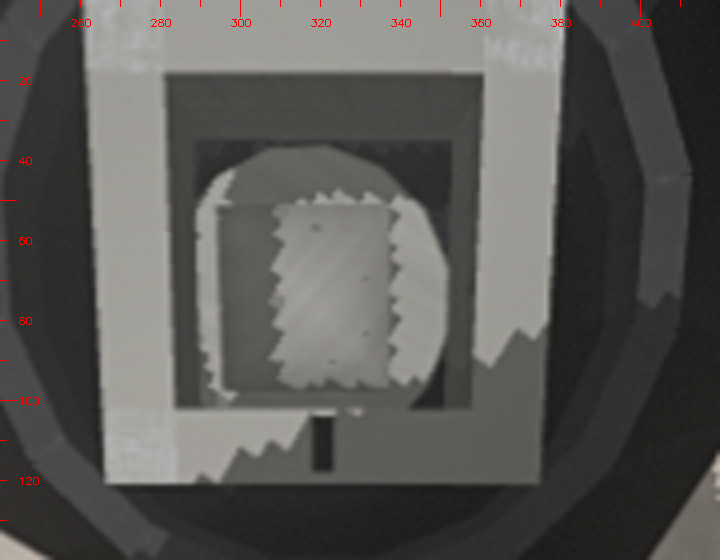

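Run:
```python
from h import *
c=camera("wrist")
P=[atz(c,u,.067) for u in [(294.7,51),(337.3,51),(339,97.5),(295.7,98)]];m=np.mean(P,0);print(m)
for i in range(4):
    d=P[i]-P[(i+1)%4];print(np.linalg.norm(d).round(4),np.degrees(np.arctan2(d[1],d[0])).round(1)%90)
for dx,dy in [(12,12),(12,-12),(-12,-12),(-12,12)]:
    a=np.radians(32);print(proj(c,[BOLT[0]+(dx*np.cos(a)-dy*np.sin(a))/1e3,BOLT[1]+(dx*np.sin(a)+dy*np.cos(a))/1e3,.067]).round(1))
```

```text
[ 0.54745867 -0.20041076  0.067     ]
0.0238 32.0
0.0247 35.3
0.0252 32.7
0.0249 32.0
[296.9  55.8]
[339.7  55.8]
[338.9 100.8]
[297.8 100.8]
```

```bash
sed -i 's/^BOLT=.*/BOLT=np.array([.5477,-.2003])/' h.py
python3 - <<'E'
from h import *
go(32,.08)
E
```

```text
t 10.98 sock [ 0.5471 -0.2041  0.112 ] psi 31.97 F [-0.  -0.4 -3.4] M [-0.03  0.    0.  ]
shift cm [ 3.2   0.25 -0.29] shift in goal axes [ 3.2   0.25 -0.29] turn [-0.001  0.001  0.   ]
```

{"op": "send_rows", "data": {
  "increments": [
    [[1.2,0.25,-0.29,0,0,0,1],[1.2,0,0,0,0,0,1],[0.8,0,0,0,0,0,1],[0,0,0,0,0,0,1],[0,0,0,0,0,0,1]]
  ]
}}

```text
time: 11.4
eef_pos: [0.47, -0.2486, 0.0779]
tcp_rot: [[0.001, 0.846, 0.533], [-0.0, 0.533, -0.846], [-1.0, 0.0, 0.001]]
wrist_force: [-0.6, 0.8, -3.4]
finger_gap: 0.0167
```

Run:
```python
from h import *
go(32,.08)
c=camera("wrist");go(32,.08);crop(c,240,0,420,140,4,"w10.png")
```

```text
t 11.4 sock [ 0.5474 -0.1997  0.0796] psi 32.03 F [-0.6  0.8 -3.4] M [-0.01  0.02  0.01]
shift cm [-0.04 -0.01  0.06] shift in goal axes [-0.04 -0.01  0.06] turn [ 0. -0.  0.]
t 11.45 sock [ 0.5477 -0.1998  0.0799] psi 32.03 F [-0.7  1.  -2.9] M [-0.04 -0.02  0.05]
shift cm [-0.01 -0.02  0.04] shift in goal axes [-0.01 -0.02  0.04] turn [ 0.001  0.    -0.   ]
```

View pics/w10.png

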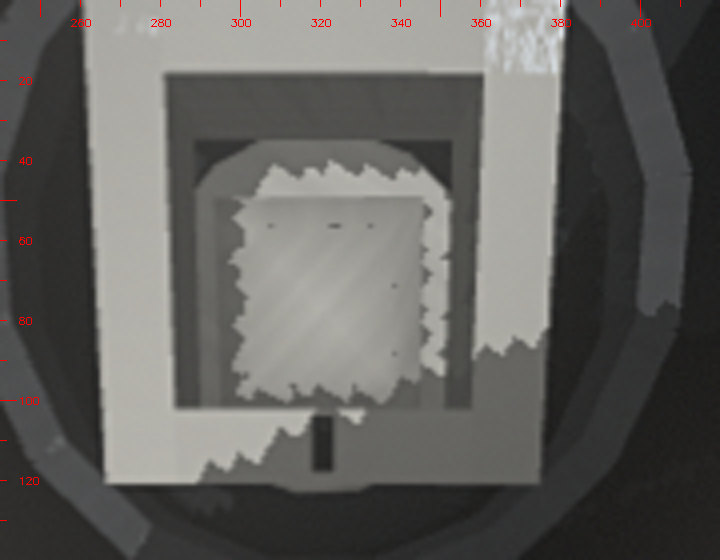

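Run:
```python
from h import *
c=camera("wrist");W=tcpT()@np.load("S.npy");W[2,3]
for p in [(12,12),(12,-12),(-12,-12),(-12,12)]:
    q=W@np.array([p[0]/1e3,p[1]/1e3,0,1]);q[2]=.067;print(proj(c,q[:3]).round(1))
```

```text
[295.8  46.8]
[347.7  46.9]
[346.2 101.3]
[296.9 101.2]
```

{"op": "send_rows", "data": {
  "increments": [
    [[0.3,-0.1,-0.07,0,0,0,1],[0.5,0,0,0,0,0,1],[0.4,0,0,0,0,0,1],[0,0,0,0,0,0,1],[0,0,0,0,0,0,1]]
  ]
}}

```text
time: 11.92
eef_pos: [0.4683, -0.2482, 0.0649]
tcp_rot: [[-0.001, 0.846, 0.533], [0.001, 0.533, -0.846], [-1.0, -0.0, -0.001]]
wrist_force: [-0.1, -0.3, -3.1]
finger_gap: 0.0162
```

Run:
```python
from h import *
go(32,.055)
c=camera("wrist");go(32,.055);crop(c,240,0,420,140,4,"w11.png")
W=tcpT()@np.load("S.npy")
for p in [(12,12),(12,-12),(-12,-12),(-12,12)]:
    q=W@np.array([p[0]/1e3,p[1]/1e3,0,1]);q[2]=.067;print(proj(c,q[:3]).round(1))
```

```text
t 11.92 sock [ 0.5457 -0.1992  0.0665] psi 32.03 F [-0.1 -0.3 -3.1] M [-0.06  0.01  0.  ]
shift cm [1.16 0.11 0.2 ] shift in goal axes [1.16 0.11 0.19] turn [ 0.001 -0.002  0.001]
t 11.97 sock [ 0.5459 -0.1993  0.0668] psi 32.04 F [-0.3 -0.1 -2.7] M [-0.05  0.04  0.04]
shift cm [1.18 0.1  0.18] shift in goal axes [1.18 0.1  0.18] turn [ 0.001 -0.001  0.001]
[293.7  40.9]
[350.7  41. ]
[348.9 100.9]
[294.9 100.8]
```

View pics/w11.png

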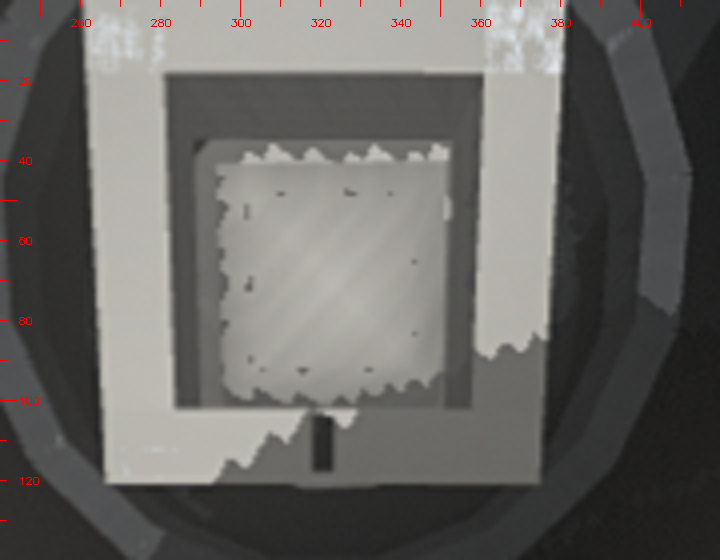

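Centred (edges at 294/351/41 against a predicted 294/351/41), so I go straight down.

{"op": "send_rows", "data": {
  "increments": [
    [[0.4,0,0,0,0,0,1],[0.4,0,0,0,0,0,1],[0.3,0,0,0,0,0,1],[0,0,0,0,0,0,1],[0,0,0,0,0,0,1]]
  ]
}}

```text
time: 12.38
eef_pos: [0.4685, -0.2482, 0.0541]
tcp_rot: [[-0.0, 0.846, 0.533], [0.0, 0.533, -0.846], [-1.0, -0.0, -0.0]]
wrist_force: [0.0, 0.1, -2.4]
finger_gap: 0.0164
```

Run:
```python
from h import *
go(32,.055)
c=camera("wrist");go(32,.055);crop(c,240,0,420,140,4,"w12.png")
```

```text
t 12.38 sock [ 0.5459 -0.1992  0.0558] psi 32.04 F [ 0.   0.1 -2.4] M [-0.08  0.07  0.01]
shift cm [0.08 0.1  0.18] shift in goal axes [0.08 0.1  0.18] turn [ 0.001 -0.001  0.001]
t 12.43 sock [ 0.5459 -0.1993  0.0559] psi 32.04 F [ 1.  -0.3 -3.7] M [-0.04  0.03  0.01]
shift cm [0.09 0.1  0.18] shift in goal axes [0.09 0.1  0.18] turn [ 0.001 -0.001  0.001]
```

View pics/w12.png

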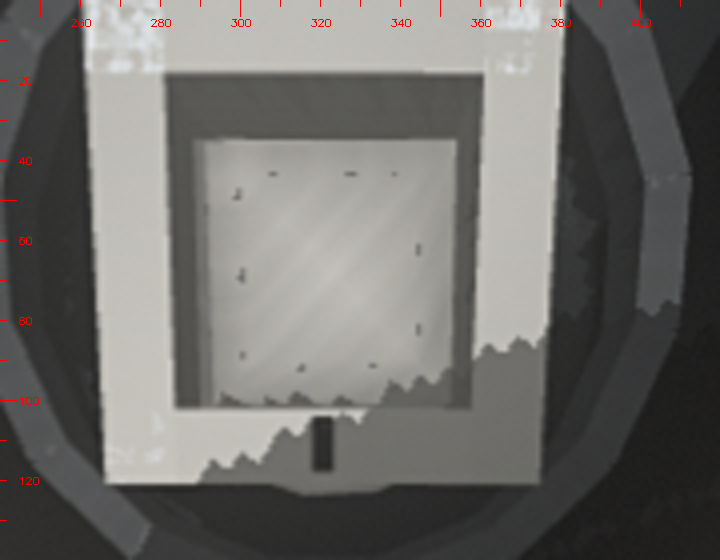

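{"op": "send_rows", "data": {
  "increments": [
    [[0.1,0,0,0,0,0,1],[0.1,0,0,0,0,0,1],[0,0,0,0,0,0,1]]
  ]
}}

```text
time: 12.68
eef_pos: [0.4685, -0.2485, 0.0529]
tcp_rot: [[0.0, 0.846, 0.533], [-0.0, 0.533, -0.846], [-1.0, 0.0, 0.001]]
wrist_force: [-4.3, -0.5, 5.5]
finger_gap: 0.0167
```

Run:
```python
from h import *
go(32,.055)
```

```text
t 12.68 sock [ 0.5459 -0.1996  0.0547] psi 32.04 F [-4.3 -0.5  5.5] M [0.42 0.16 0.16]
shift cm [-0.03  0.11  0.15] shift in goal axes [-0.03  0.11  0.15] turn [ 0.001 -0.     0.   ]
```

Seated: 8.7 N on contact, mouth at 54.7 mm. I'll relax slightly and start turning clockwise in small arcs while tracking the torque about the bolt axis.

```bash
cat >> h.py <<'E'
AX=np.array([.5459,-.1996])
def tq():
    s=observe();d=s["eef_pos"][:2]-AX;F=s["wrist_force"];R=s["tcp_rot"]
    T=s["torque"][2]+d[0]*F[1]-d[1]*F[0];W=tcpT()@np.load("S.npy")
    print("t",round(s["time"],2),"psi",np.degrees(np.arctan2(W[1,0],W[0,0])).round(2),"sock",W[:3,3].round(4),"Tz",T.round(3),"F",F.round(1),"M",s["torque"].round(2),"r",np.linalg.norm(d).round(4))
E
python3 -c "
from h import *
tq()"
```

```text
t 12.68 psi 32.04 sock [ 0.5459 -0.1996  0.0547] Tz -0.017 F [-4.3 -0.5  5.5] M [0.42 0.16 0.16] r 0.0915
```

{"op": "send_rows", "data": {
  "increments": [
    [[-0.05,0.01,-0.37,0.04,0,0,1],[0,0.01,-0.37,0.04,0,0,1],[0,0.01,-0.37,0.04,0,0,1],[0,0.01,-0.37,0.04,0,0,1],[0,0,0,0,0,0,1]]
  ]
}}

```text
time: 13.1
eef_pos: [0.4613, -0.236, 0.0534]
tcp_rot: [[0.0, 0.921, 0.389], [-0.002, 0.389, -0.921], [-1.0, -0.001, 0.002]]
wrist_force: [-4.6, -3.6, 3.7]
finger_gap: 0.0167
```

```bash
python3 -c "
from h import *
tq()"
```

```text
t 13.1 psi 22.76 sock [ 0.5456 -0.2001  0.0551] Tz 0.089 F [-4.6 -3.6  3.7] M [-0.6   0.58 -0.05] r 0.092
```

{"op": "send_rows", "data": {
  "increments": [
    [[0,0.01,-0.37,0.04,0,0,1],[0,0.01,-0.37,0.04,0,0,1],[0,0,0,0,0,0,1]]
  ]
}}

```text
time: 13.35
eef_pos: [0.4587, -0.229, 0.0534]
tcp_rot: [[0.0, 0.949, 0.314], [-0.002, 0.314, -0.949], [-1.0, -0.001, 0.002]]
wrist_force: [-5.3, -4.9, 2.0]
finger_gap: 0.0163
```

```bash
python3 -c "
from h import *
tq()"
```

```text
t 13.35 psi 18.17 sock [ 0.5456 -0.2     0.055 ] Tz 0.182 F [-5.3 -4.9  2. ] M [-0.61  0.58 -0.09] r 0.092
```

{"op": "send_rows", "data": {
  "increments": [
    [[0,0.01,-0.37,0.04,0,0,1],[0,0.01,-0.37,0.04,0,0,1],[0,0,0,0,0,0,1]]
  ]
}}

```text
time: 13.6
eef_pos: [0.4567, -0.2218, 0.0534]
tcp_rot: [[-0.0, 0.971, 0.237], [-0.002, 0.237, -0.971], [-1.0, -0.0, 0.002]]
wrist_force: [-5.7, -3.8, 3.8]
finger_gap: 0.0165
```

```bash
python3 -c "
from h import *
tq()
c=camera('wrist');tq();crop(c,240,0,420,140,4,'w13.png')"
```

```text
t 13.6 psi 13.59 sock [ 0.5456 -0.1998  0.055 ] Tz 0.049 F [-5.7 -3.8  3.8] M [-0.7   0.56 -0.17] r 0.0919
t 13.65 psi 13.67 sock [ 0.5457 -0.1999  0.0551] Tz 0.236 F [-5.2 -5.2  3.6] M [-0.61  0.61 -0.11] r 0.0919
```

View pics/w13.png

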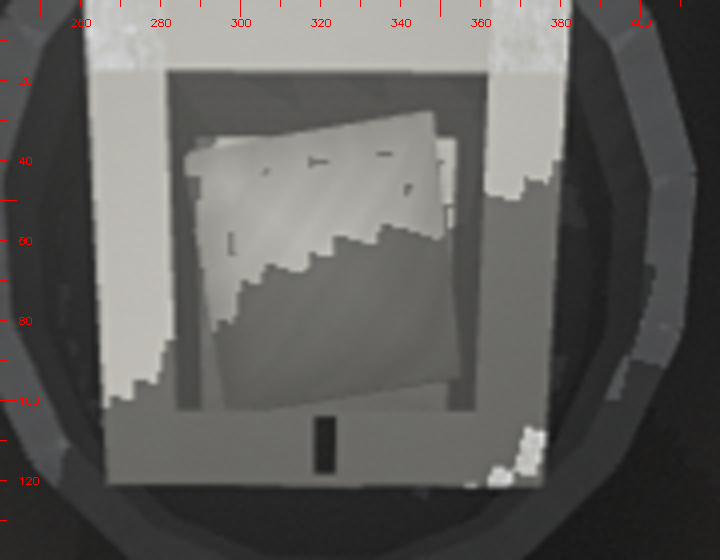

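The bolt head now sits skewed about 7° in the socket, so the play is taken up. It is following the wrench at roughly 0.2 N m. I continue in small steps.

{"op": "send_rows", "data": {
  "increments": [
    [[0,0.01,-0.37,0.04,0,0,1],[0,0.01,-0.37,0.04,0,0,1],[0,0.01,-0.37,0.04,0,0,1],[0,0,0,0,0,0,1]]
  ]
}}

```text
time: 13.98
eef_pos: [0.4548, -0.2108, 0.0534]
tcp_rot: [[-0.0, 0.993, 0.119], [-0.002, 0.119, -0.993], [-1.0, -0.0, 0.002]]
wrist_force: [-6.1, -4.7, 2.1]
finger_gap: 0.0165
```

```bash
python3 -c "
from h import *
tq();camera('wrist');tq()"
```

```text
t 13.98 psi 6.71 sock [ 0.5457 -0.1997  0.055 ] Tz 0.206 F [-6.1 -4.7  2.1] M [-0.71  0.62 -0.16] r 0.0918
t 14.03 psi 6.79 sock [ 0.5457 -0.1996  0.055 ] Tz 0.081 F [-5.9 -4.2  3.4] M [-0.6   0.62 -0.24] r 0.0918
```

{"op": "send_rows", "data": {
  "increments": [
    [[0,0.01,-0.37,0.04,0,0,1],[0,0.01,-0.37,0.04,0,0,1],[0,0,0,0,0,0,1]]
  ]
}}

```text
time: 14.28
eef_pos: [0.4542, -0.2034, 0.0533]
tcp_rot: [[-0.0, 0.999, 0.04], [-0.001, 0.04, -0.999], [-1.0, -0.0, 0.001]]
wrist_force: [-6.8, -4.7, 2.5]
finger_gap: 0.0164
```

```bash
python3 -c "
from h import *
tq();camera('wrist');tq()"
```

```text
t 14.28 psi 2.12 sock [ 0.5457 -0.1995  0.055 ] Tz 0.131 F [-6.8 -4.7  2.5] M [-0.72  0.62 -0.28] r 0.0918
t 14.33 psi 2.21 sock [ 0.5457 -0.1995  0.055 ] Tz 0.023 F [-5.9 -3.4  3.2] M [-0.58  0.6  -0.27] r 0.0918
```

{"op": "send_rows", "data": {
  "increments": [
    [[0,-0.03,-0.37,0.04,0,0,1],[0,0.01,-0.37,0.04,0,0,1],[0,0,0,0,0,0,1]]
  ]
}}

```text
time: 14.58
eef_pos: [0.4542, -0.1961, 0.0534]
tcp_rot: [[0.0, 0.999, -0.04], [-0.002, -0.04, -0.999], [-1.0, 0.001, 0.002]]
wrist_force: [-4.7, -5.2, 1.9]
finger_gap: 0.0162
```

```bash
python3 -c "
from h import *
tq();c=camera('wrist');tq();crop(c,240,0,420,140,4,'w14.png')"
```

```text
t 14.58 psi -2.45 sock [ 0.5458 -0.1995  0.0551] Tz 0.282 F [-4.7 -5.2  1.9] M [-0.72  0.42 -0.21] r 0.0917
t 14.63 psi -2.37 sock [ 0.5458 -0.1995  0.0551] Tz 0.262 F [-5.1 -4.6  1.4] M [-0.64  0.47 -0.18] r 0.0917
```

View pics/w14.png

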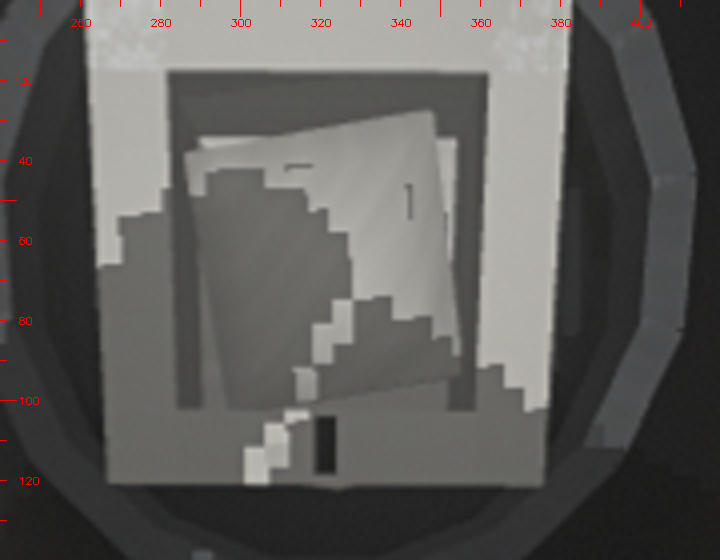

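{"op": "send_rows", "data": {
  "increments": [
    [[0,0.01,-0.28,0.03,0,0,1],[0,0.01,-0.28,0.03,0,0,1],[0,0,0,0,0,0,1]]
  ]
}}

```text
time: 14.88
eef_pos: [0.4547, -0.1906, 0.0533]
tcp_rot: [[0.0, 0.995, -0.099], [-0.002, -0.099, -0.995], [-1.0, 0.0, 0.002]]
wrist_force: [-5.8, -5.4, 2.8]
finger_gap: 0.0166
```

```bash
python3 -c "
from h import *
tq();c=camera('wrist');tq()"
```

```text
t 14.88 psi -5.85 sock [ 0.5458 -0.1995  0.0551] Tz 0.417 F [-5.8 -5.4  2.8] M [-0.8   0.56 -0.13] r 0.0917
t 14.93 psi -5.79 sock [ 0.5458 -0.1995  0.0551] Tz 0.226 F [-4.8 -4.3  2.5] M [-0.76  0.54 -0.21] r 0.0917
```

{"op": "send_rows", "data": {
  "increments": [
    [[0,0.01,-0.28,0.03,0,0,1],[0,0.01,-0.28,0.03,0,0,1],[0,0,0,0,0,0,1]]
  ]
}}

```text
time: 15.18
eef_pos: [0.4554, -0.1852, 0.0533]
tcp_rot: [[0.0, 0.987, -0.159], [-0.002, -0.159, -0.987], [-1.0, 0.0, 0.002]]
wrist_force: [-6.4, -5.4, 1.8]
finger_gap: 0.0163
```

```bash
python3 -c "
from h import *
tq();c=camera('wrist');tq();crop(c,240,0,420,140,4,'w15.png')"
```

```text
t 15.18 psi -9.28 sock [ 0.5458 -0.1995  0.0551] Tz 0.466 F [-6.4 -5.4  1.8] M [-0.98  0.62 -0.12] r 0.0917
t 15.23 psi -9.22 sock [ 0.5459 -0.1995  0.055 ] Tz 0.321 F [-6.1 -4.5  2.1] M [-0.9   0.55 -0.17] r 0.0917
```

View pics/w15.png

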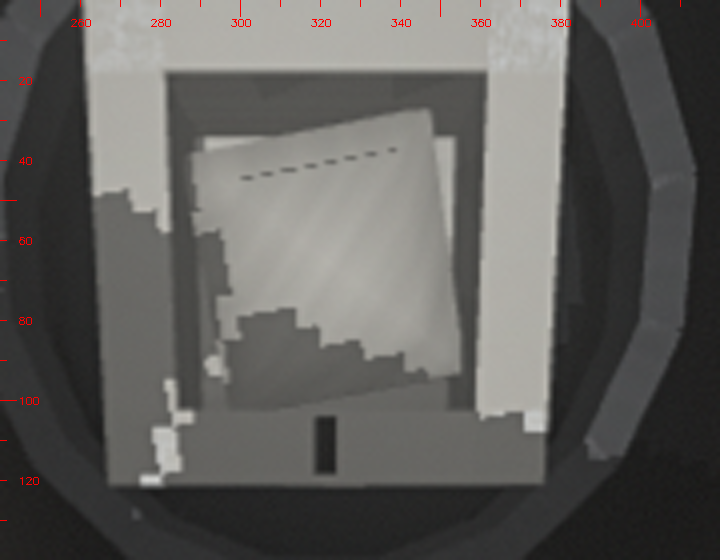

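Torque has risen to about 0.4 N m and the head is still straight. I go on in smaller steps.

{"op": "send_rows", "data": {
  "increments": [
    [[0,0,-0.28,0.03,0,0,1],[0,0,-0.18,0.02,0,0,1],[0,0,0,0,0,0,1]]
  ]
}}

```text
time: 15.48
eef_pos: [0.4562, -0.1808, 0.0533]
tcp_rot: [[0.0, 0.978, -0.207], [-0.002, -0.207, -0.978], [-1.0, 0.001, 0.002]]
wrist_force: [-5.3, -5.1, 2.8]
finger_gap: 0.0164
```

```bash
python3 -c "
from h import *
tq();c=camera('wrist');tq();crop(c,240,0,420,140,4,'w16.png')"
```

```text
t 15.48 psi -12.11 sock [ 0.5459 -0.1996  0.0551] Tz 0.491 F [-5.3 -5.1  2.8] M [-0.98  0.57 -0.07] r 0.0916
t 15.53 psi -12.07 sock [ 0.5459 -0.1996  0.0551] Tz 0.398 F [-6.3 -4.3  1.9] M [-0.91  0.58 -0.11] r 0.0916
```

View pics/w16.png

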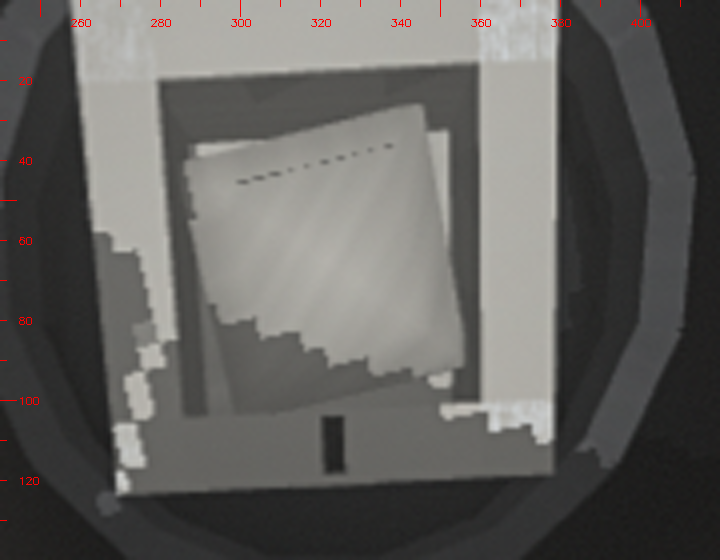

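The head is now rotated relative to the handle (lower edge from (269,123.5) to (379,118), about 0.05 rad), so the joint is giving way. I add roughly 0.1 rad to land mid-window.

{"op": "send_rows", "data": {
  "increments": [
    [[0,0,-0.28,0.03,0,0,1],[0,0,-0.28,0.03,0,0,1],[0,0,-0.28,0.03,0,0,1],[0,0,0,0,0,0,1]]
  ]
}}

```text
time: 15.87
eef_pos: [0.4584, -0.1726, 0.0533]
tcp_rot: [[0.0, 0.956, -0.295], [-0.002, -0.295, -0.956], [-1.0, 0.001, 0.002]]
wrist_force: [-4.7, -5.8, 2.6]
finger_gap: 0.0164
```

```bash
python3 -c "
from h import *
tq();c=camera('wrist');tq();crop(c,240,0,420,140,4,'w17.png')"
```

```text
t 15.87 psi -17.3 sock [ 0.546  -0.1994  0.0551] Tz 0.511 F [-4.7 -5.8  2.6] M [-1.02  0.47 -0.12] r 0.0916
t 15.92 psi -17.24 sock [ 0.546  -0.1994  0.0551] Tz 0.416 F [-5.5 -4.5  1.4] M [-0.91  0.49 -0.13] r 0.0916
```

View pics/w17.png

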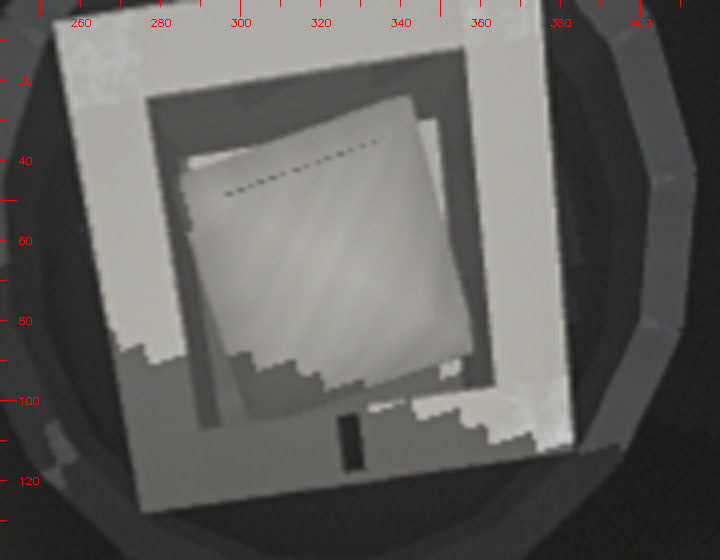

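The edge runs from (275.5,128) to (383,112), about 0.148 rad, so the joint is tripped and well short of 0.27. I stop here. Now I back off into the play and then lift.

{"op": "send_rows", "data": {
  "increments": [
    [[0,0,0.37,-0.04,0,0,1],[0,0,0.37,-0.04,0,0,1],[0,0,0.37,-0.04,0,0,1],[0,0,0,0,0,0,1],[0,0,0,0,0,0,1]]
  ]
}}

```text
time: 16.33
eef_pos: [0.456, -0.1827, 0.0532]
tcp_rot: [[0.001, 0.984, -0.179], [-0.001, -0.179, -0.984], [-1.0, 0.001, 0.0]]
wrist_force: [-1.5, -0.6, 2.4]
finger_gap: 0.0165
```

```bash
python3 -c "
from h import *
tq();c=camera('wrist');tq();crop(c,240,0,420,140,4,'w18.png')"
```

```text
t 16.33 psi -10.46 sock [ 0.5462 -0.1988  0.055 ] Tz -0.094 F [-1.5 -0.6  2.4] M [-0.25 -0.08 -0.18] r 0.0915
t 16.38 psi -10.45 sock [ 0.5462 -0.1988  0.055 ] Tz 0.039 F [-1.3 -1.5  2.3] M [-0.4  -0.08 -0.11] r 0.0915
```

View pics/w18.png

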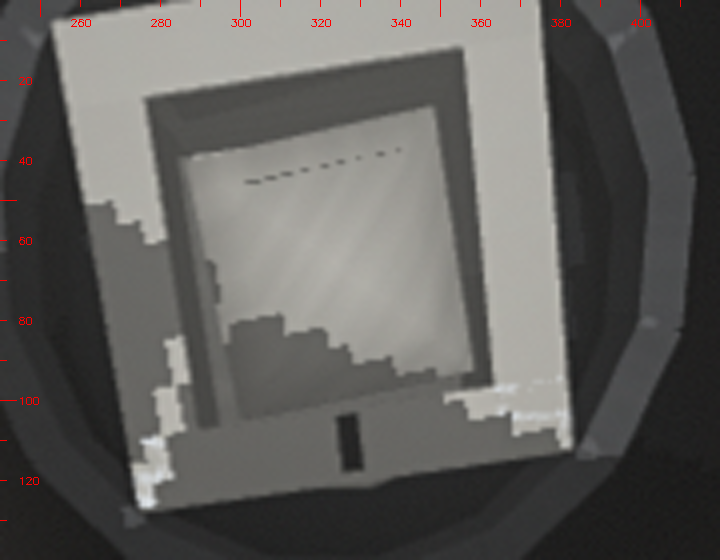

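Unloaded (torque about 0), and the bolt is nearly square in the socket. I lift straight up.

{"op": "send_rows", "data": {
  "increments": [
    [[-0.4,0,0,0,0,0,1],[-0.6,0,0,0,0,0,1],[-0.8,0,0,0,0,0,1],[-1,0,0,0,0,0,1]]
  ]
}}

```text
time: 16.72
eef_pos: [0.4551, -0.1816, 0.0811]
tcp_rot: [[-0.002, 0.984, -0.177], [0.001, -0.177, -0.984], [-1.0, -0.002, -0.001]]
wrist_force: [0.6, 1.0, -2.5]
finger_gap: 0.0163
```

{"op": "send_rows", "data": {
  "increments": [
    [[-2,0,0,0,0,0,1],[-3,0,0,0,0,0,1],[-2,0,0,0,0,0,1],[0,0,0,0,0,0,1],[0,0,0,0,0,0,1]]
  ]
}}

```text
time: 17.13
eef_pos: [0.456, -0.1822, 0.1519]
tcp_rot: [[0.002, 0.984, -0.177], [-0.001, -0.177, -0.984], [-1.0, 0.003, 0.001]]
wrist_force: [-0.8, 0.2, -3.4]
finger_gap: 0.0166
```

```bash
python3 -c "
from h import *
tq();c=camera('wrist');tq();crop(c,240,0,420,140,4,'w19.png');cv2.imwrite('pics/w19f.png',c['color'])"
```

```text
t 17.13 psi -10.34 sock [ 0.5462 -0.1982  0.1539] Tz -0.001 F [-0.8  0.2 -3.4] M [-0.03  0.04  0.  ] r 0.0915
t 17.18 psi -10.35 sock [ 0.5454 -0.1978  0.1523] Tz -0.03 F [-0.2  0.  -3.6] M [-0.01  0.05 -0.03] r 0.0924
```

View pics/w19.png

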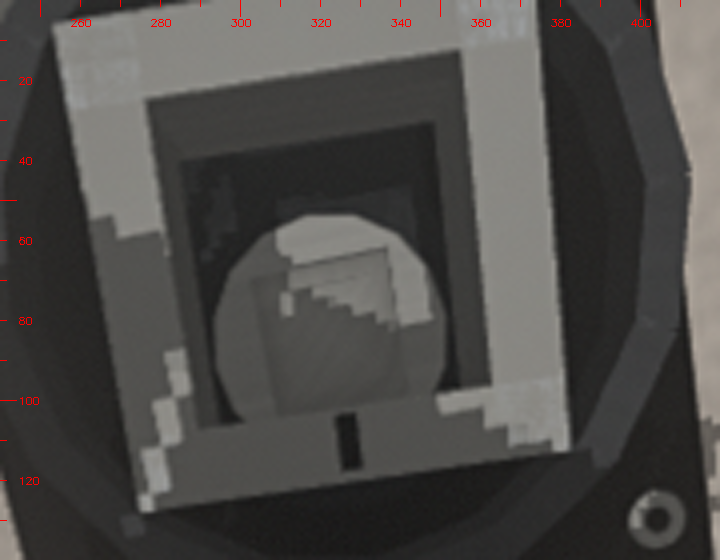

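View pics/w19f.png

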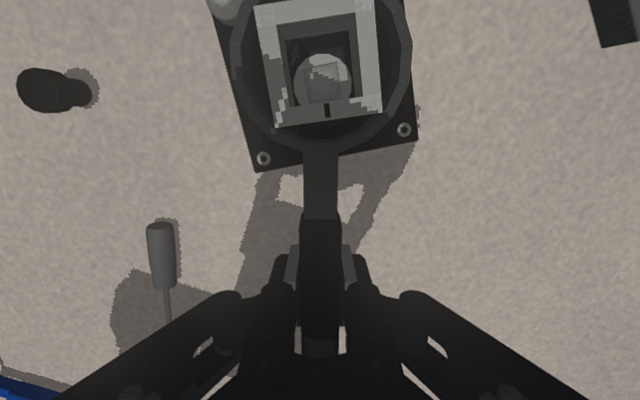

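Run:
```python
from h import *
c=camera("wrist")
T=wpose(c,SOCK,[(276.5,24.7),(355.5,12.5),(362.8,97),(289.5,107.3),(275.3,128),(382.8,112.5),(285,40.5),(348.5,30.2)])
S2=np.linalg.inv(tcpT())@T;S=np.load("S.npy");print(S2.round(4))
y=lambda M:np.arctan2(-M[2,0],M[1,0]); print("head yaw vs tool before/after",y(S),y(S2))
P=[atz(c,u,.067) for u in [(303,69),(337,62)]];d=P[0]-P[1];print(np.linalg.norm(d),"bolt yaw", np.degrees(np.arctan2(d[1],d[0]))%90)
```

```text
res px [[-0.2, 0.2], [0.1, 0.0], [0.4, -0.3], [0.0, 0.0], [-0.0, -0.1], [-0.3, 0.1], [-0.1, -0.2], [0.2, 0.2]]
[[-2.400e-03  1.400e-03 -1.000e+00 -3.000e-03]
 [ 9.906e-01 -1.364e-01 -2.600e-03  9.210e-02]
 [-1.364e-01 -9.907e-01 -1.000e-03 -2.000e-04]
 [ 0.000e+00  0.000e+00  0.000e+00  1.000e+00]]
head yaw vs tool before/after -0.0026395382523991652 0.1368353423498421
0.023888335413091082 bolt yaw 0.49544981615248673
```

Joint bent by about 0.14 rad, and the bolt turned 31.5° (0.55 rad). I carry the wrench back to the rest.

{"op": "send_rows", "data": {
  "increments": [
    [[0,0.2,-2,0,0,0,1],[0,0.37,-3.7,0,0,0,1],[0,0.37,-3.7,0,0,0,1],[0,0.37,-3.7,0,0,0,1],[0,0.37,-3.7,0,0,0,1]]
  ]
}}

```text
time: 17.65
eef_pos: [0.501, -0.0181, 0.1491]
tcp_rot: [[-0.003, 0.984, -0.178], [0.001, -0.178, -0.984], [-1.0, -0.004, -0.0]]
wrist_force: [1.2, 0.3, -3.3]
finger_gap: 0.0163
```

{"op": "send_rows", "data": {
  "increments": [
    [[0,0.37,-3.7,0,0,0,1],[0,0.37,-3.7,0,0,0,1],[0,0.37,-3.7,0,0,0,1],[0,0.37,-3.7,0,0,0,1],[0,0.37,-3.7,0,0,0,1]]
  ]
}}

```text
time: 18.07
eef_pos: [0.552, 0.1607, 0.1487]
tcp_rot: [[-0.004, 0.984, -0.177], [-0.0, -0.177, -0.984], [-1.0, -0.004, 0.001]]
wrist_force: [0.6, -0.0, -3.3]
finger_gap: 0.0167
```

{"op": "send_rows", "data": {
  "increments": [
    [[0,0.35,-3.7,0,0,0,1],[0,0,0,0.07,0,0,1],[0,0,0,0.065,0,0,1],[0,0,0,0,0,0,1],[0,0,0,0,0,0,1]]
  ]
}}

```text
time: 18.48
eef_pos: [0.562, 0.1946, 0.149]
tcp_rot: [[-0.003, 0.952, -0.306], [-0.001, -0.306, -0.952], [-1.0, -0.003, 0.002]]
wrist_force: [-0.7, -0.1, -4.1]
finger_gap: 0.0166
```

Run:
```python
from h import *
delta([.5632,.1964,.06],-108)
c=camera("wrist");cv2.imwrite("pics/w20.png",c["color"])
```

```text
t 18.48 pos [0.562  0.1946 0.149 ] zhead -107.83 down [-0.003 -0.001 -1.   ] F [-0.7 -0.1 -4.1] M [-0.01  0.02  0.03] gap 0.0166
delta cm [ 8.9   0.08 -0.23] turn x 0.003
```

View pics/w20.png

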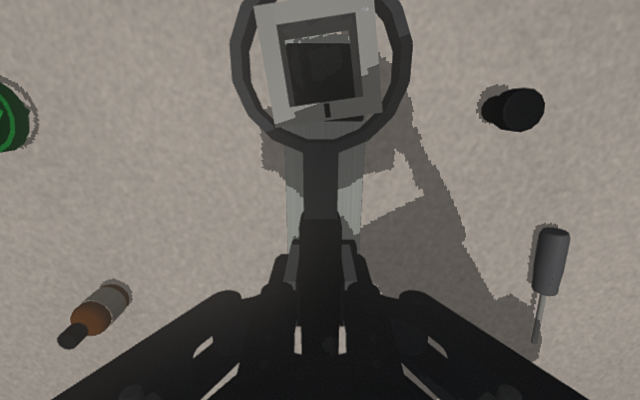

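The wrench is above the rest, with the pad visible through the socket. I descend, slowing near the pads.

{"op": "send_rows", "data": {
  "increments": [
    [[3,0.08,-0.2,0,0,0,1],[3,0,0,0,0,0,1],[3,0,0,0,0,0,1],[2,0,0,0,0,0,1],[0,0,0,0,0,0,1]]
  ]
}}

```text
time: 18.95
eef_pos: [0.5609, 0.1949, 0.0359]
tcp_rot: [[-0.009, 0.951, -0.308], [-0.002, -0.308, -0.951], [-1.0, -0.008, 0.005]]
wrist_force: [-1.7, -0.6, -3.5]
finger_gap: 0.0165
```

{"op": "send_rows", "data": {
  "increments": [
    [[0.5,0,0,0,0,0,1],[0.3,0,0,0,0,0,1],[0.2,0,0,0,0,0,1],[0,0,0,0,0,0,1]]
  ]
}}

```text
time: 19.28
eef_pos: [0.5649, 0.1964, 0.0318]
tcp_rot: [[0.002, 0.951, -0.308], [0.0, -0.308, -0.951], [-1.0, 0.002, -0.001]]
wrist_force: [-0.5, -0.2, -4.0]
finger_gap: 0.0167
```

Run:
```python
from h import *
delta([.5632,.1964,.0236],-108)
c=camera("wrist");cv2.imwrite("pics/w21.png",c["color"])
```

```text
t 19.28 pos [0.5649 0.1964 0.0318] zhead -107.94 down [ 0.002  0.    -1.   ] F [-0.5 -0.2 -4. ] M [ 0.05  0.01 -0.04] gap 0.0167
delta cm [ 0.82 -0.17  0.05] turn x 0.001
```

View pics/w21.png

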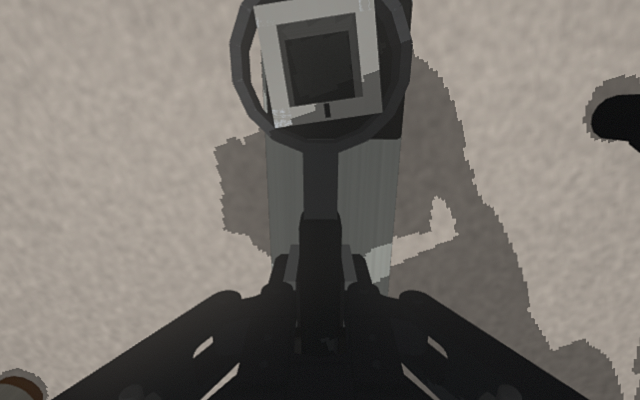

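{"op": "send_rows", "data": {
  "increments": [
    [[0.4,-0.15,0.05,0,0,0,1],[0.25,0,0,0,0,0,1],[0,0,0,0,0,0,1],[0,0,0,0,0,0,1]]
  ]
}}

```text
time: 19.67
eef_pos: [0.5628, 0.1964, 0.0249]
tcp_rot: [[0.001, 0.951, -0.308], [0.0, -0.308, -0.951], [-1.0, 0.001, -0.0]]
wrist_force: [-2.1, 0.7, 3.7]
finger_gap: 0.0162
```

{"op": "send_rows", "data": {
  "increments": [
    [[0.1,0,0,0,0,0,1],[0.05,0,0,0,0,0,1],[0,0,0,0,0,0,1]]
  ]
}}

```text
time: 19.92
eef_pos: [0.5628, 0.1964, 0.0249]
tcp_rot: [[0.001, 0.951, -0.308], [0.0, -0.308, -0.951], [-1.0, 0.001, -0.001]]
wrist_force: [-7.3, -0.8, 14.4]
finger_gap: 0.0165
```

On the pads (contact force seen). I ease off the press and open slowly.

{"op": "send_rows", "data": {
  "increments": [
    [[-0.1,0,0,0,0,0,1],[0,0,0,0,0,0,1],[0,0,0,0,0,0,0.75],[0,0,0,0,0,0,0.6],[0,0,0,0,0,0,0.3]]
  ],
  "newtons": 40
}}

```text
time: 20.33
eef_pos: [0.563, 0.1963, 0.0237]
tcp_rot: [[0.0, 0.951, -0.308], [0.0, -0.308, -0.951], [-1.0, 0.0, -0.0]]
wrist_force: [-0.2, -0.6, 0.2]
finger_gap: 0.0447
```

{"op": "send_rows", "data": {
  "increments": [
    [[0,0,0,0,0,0,0],[0,0,0,0,0,0,0],[0,0,0,0,0,0,0],[0,0,0,0,0,0,0],[0,0,0,0,0,0,0]]
  ]
}}

```text
time: 20.75
eef_pos: [0.5627, 0.1963, 0.0238]
tcp_rot: [[0.0, 0.951, -0.308], [0.0, -0.308, -0.951], [-1.0, 0.0, -0.0]]
wrist_force: [0.4, 0.4, -1.1]
finger_gap: 0.0855
```

{"op": "send_rows", "data": {
  "increments": [
    [[-1,0,0,0,0,0,0],[-2,0,0,0,0,0,0],[-4,0,0,0,0,0,0],[-4,0,0,0,0,0,0],[-4,0,0,0,0,0,0]]
  ]
}}

```text
time: 21.17
eef_pos: [0.5623, 0.1962, 0.1761]
tcp_rot: [[-0.0, 0.951, -0.308], [0.0, -0.308, -0.951], [-1.0, -0.0, 0.0]]
wrist_force: [1.0, 1.1, -0.5]
finger_gap: 0.0854
```

{"op": "send_rows", "data": {
  "increments": [
    [[0,0,0,0,0,0,0],[0,0,0,0,0,0,0]]
  ]
}}

```text
time: 21.33
eef_pos: [0.5642, 0.1966, 0.1776]
tcp_rot: [[0.007, 0.951, -0.308], [0.001, -0.308, -0.951], [-1.0, 0.006, -0.004]]
wrist_force: [0.5, 0.5, 0.2]
finger_gap: 0.0858
```

Run:
```python
from h import *
delta([.5632,.1964,.0236],-108)
c=camera("wrist");cv2.imwrite("pics/w22.png",c["color"])
c=camera("top");cv2.imwrite("pics/top2.png",c["color"]);s=camera("scene");crop(s,330,170,410,245,7,"s3.png")
```

```text
t 21.33 pos [0.5642 0.1966 0.1776] zhead -107.94 down [ 0.007  0.001 -1.   ] F [0.5 0.5 0.2] M [-0.03  0.02  0.01] gap 0.0858
delta cm [15.4  -0.18  0.11] turn x 0.001
```

View pics/w22.png

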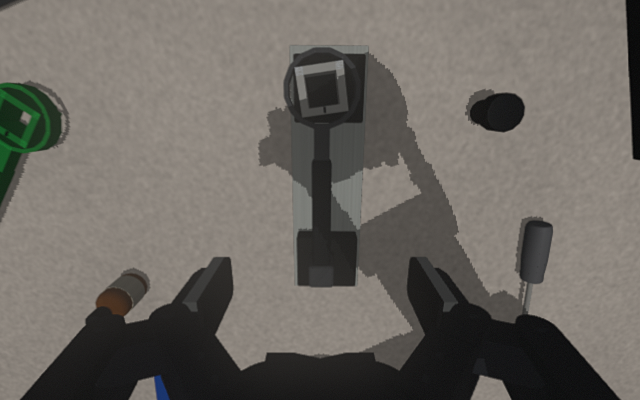

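View pics/top2.png

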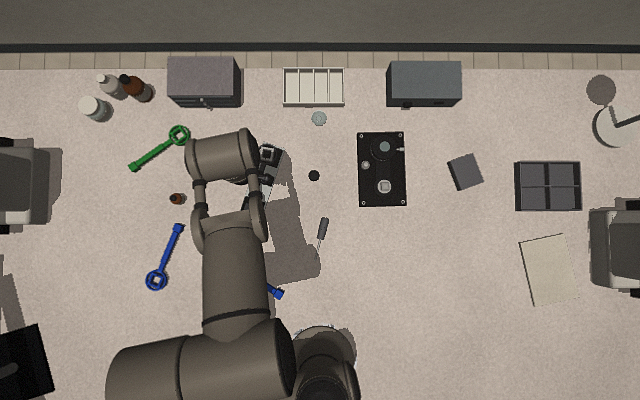

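View pics/s3.png

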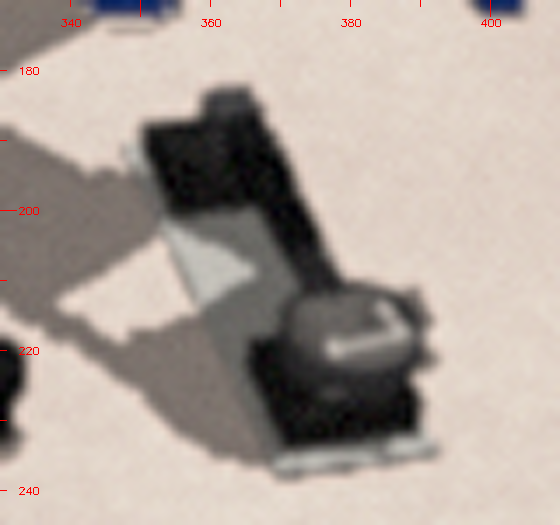

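The wrench lies flat across both pads: socket at (322,90), pommel at (320,276), head skewed by the tripped joint. Bystanders sit at the same pixels as before, and the gripper is clear. I hand in the job.

```bash
python3 -c "
from bench import *
print(job_done()); s=observe();print(s['time'],s['wrist_force'])"
```

```text
the job is handed in; nothing more can be done
None
the job is handed in; nothing more can be done
```

I tightened the clamp bolt until the wrench's breakaway joint tripped, then laid the wrench back flat on its rest. The job was handed in at about 21.5 s.

- **Grasp:** My first grip left the wrist camera facing the pommel. I released the wrench on its rest and regrasped it half-turned, so the camera could see the socket and bolt.
- **Fit:** I lined the socket up through its own hole and pressed until it touched the boss. Contact was about 9 N with the socket mouth measured at 54.7 mm, against 55 mm expected.
- **Tightening:** The bolt turned about 0.55 rad clockwise and then stopped. The joint gave way and I stopped with it bent about 0.14 rad. I backed off within the socket's play before lifting.
- **Last checks:** The wrench lay flat across both pads in the scene and wrist views, with about the same placement as at the start. The bystanders visible in the top view had not moved; part of that view was hidden by the arm. The gripper was open and clear.

**Disagreements:**
- **Bolt position:** The first estimates (top, scene and wrist views) differed by 2–4 mm, so I used the close-up view.
- **Torque:** The wrist torque reading was noisy, about 0.4–0.5 N m at the trip instead of 0.6. The trip and the tightness are therefore judged from the images.
- **Wrench in the grip:** It appears to have shifted about 1 mm while turning, which I allowed for when setting it down.

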